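# Load a stepped plate into a push clamp with its packing piece and hold it clamped

### The arm

A 6-joint arm with a two-finger parallel gripper is mounted at the origin on a cart in front of the work surface, level with it; the furniture and walls round the work are solid. World frame = base frame: x ahead of the robot, y to its left, z up, the work surface at z = 0. Lengths are in m, angles in rad, forces in N, time in s.
With the tool pointing down it reaches from about 0.35 to 0.975 m from the base axis. Payload 4.9 kg.
Tool frame: the origin (TCP) lies at the very end of the fingers, on their centre line; the grasp point (between the pads) lies 19 mm behind it (ctrl.grasp_offset is the distance from the TCP to the grasp point, in m); z points along the fingers, x is the direction in which the jaws open and shut, and the axes are right-handed (so a half turn about z gives the same grasp; the last joint's range is limited). The gripper opens to 85 mm and grips with 20 to 120 N. Pads are 22 mm wide; open, the fingers measure 114 mm over their backs; the gripper's body (76 mm by 85 mm) begins 54 mm behind the grasp point. The pads swing forward as they close: fully open they stand 13 mm farther back than shut.
Start: joints at [-1.331, 0.053, 1.613, -0, 1.476, -0.119], TCP at [0.219, -0.585, 0.231] pointing down, gripper open.
Joint ranges: [-3.01, 3.01], [-1.01, 2.22], [0.06, 2.58], [-1.02, 4.17], [0.09, 2.62], [-3.14, 3.14]. Speed limits (rad/s): [2.57, 2.57, 3.14, 3.14, 3.14, 3.14].

### API

Orientations are given as a unit quaternion [w, x, y, z].
In Python, from rig import status, vision, ctrl gives the robot as it stands. The module is installed in compiled form; this text tells all that it offers.
- The arm moves only by the shell command python3 -m creep 'ROWS' [OPENING] [FORCE]. ROWS is JSON, a list of rows, each an object of numbers: "tx", "ty", "tz": the shift along the tool's x, y, z in m; "rx", "ry", "rz": the turn, a rotation vector about the tool's x, y, z in degrees. In form: [{"tx": .., "ty": .., "tz": .., "rx": .., "ry": .., "rz": ..}, ...]. A call has 1 to 20 rows; each row shifts and turns the commanded pose from where the row before left it, along the tool's axes as they then stand; what a row does not reach is not made up. A row lasts 1/10 s, in which the tool goes at most 50 mm and 8.59 degrees, less where a joint would pass 70% of its speed; a pose out of reach is approached as far as the arm can. A call with a gripper value outside its range is refused whole. OPENING is the finger opening in m, from 0 to 0.0854, set as the call begins (- or left out, the last holds). The fingers move at their own pace and stop on an object; FORCE is the grip in N (left out, the last holds). Time passes only in rows, so rows that do not move let the fingers close. It gives the time, the measured TCP pose, the force and the opening at its end, in the units of the state.
- status.sense(): the state, without advancing time (a new reading comes with each control period).
- vision.grab_frame(name): name is "side" or "top" or "wrist"; returns (picture, depth): 480x640x3 uint8, red, green, blue; 480x640 float32, m along the optical axis (not along the pixel's ray), 0 where there is no reading.
- vision.camera_info(name): a dict with "fx", "fy", "cx", "cy" (pixels), "R" (3x3) and "t" (3): a world point X has camera coordinates R X + t. Camera axes: x right, y down, z forward; pixel columns grow to the right and rows downward; lengths in m; the calibration is good to about 2 mm. A picture is of the moment at which its call begins: read the wrist's pose just before it. camera_info takes no time and is no camera call; for the wrist camera it gives the pose at the moment of the call.
- ctrl.sign_off(): hands the job in, once; it reports no verdict.
The state is a dict: "clock": time; "joint_pos": joint angles; "dq": joint speeds; "tau": joint torques, N m; "eef_pos": TCP position; "eef_rot": TCP orientation; "contact_force": force on the tool from outside, world axes, zero at the start; "wrist_torque": the same for the moment, N m; "grip_width": finger opening in m.
Only numpy, scipy, OpenCV 4.12 (cv2) and the standard library are available. Lean on these libraries where they do the work, as an engineer would, in place of code of your own. Each camera call takes 0.05 s, during which the arm holds its last target.

### The job

Load the stepped aluminium plate into the bench clamp: slide it along the long steel fence until its wide end meets the end stop, and stand whichever packing piece fits (foot down, tab up) in the wider gap that the plate's step leaves in front of the jaw. Then push the clamp's black knob in so that the jaw squeezes packing and plate firmly and flush against the fence, and finish while still pushing it, because the jaw springs back when let go and I am about to lock it. Leave the other packing piece, the dial gauge, the two punches and the caliper where they are.

Things in the scene. Friction and masses are not known exactly. Their poses are not given: they have to be found in the camera images.
- clamp: Bench clamp, screwed down, standing elsewhere and slightly turned each time. Origin on the bench top (z = 0) where the plate's middle belongs when loaded. +x runs along the channel to the dark end stop (22 mm high, face at x = +45 mm, y = -12 to +44), +y across it to the fence. The plate slides directly on the bench top; the channel is open at its -x end.
- fence: The clamp's fixed steel fence, 22 mm high; its frame is the clamp's (same origin and axes). Its straight inner face lies at y = +26 mm and runs from x = -150 to +52 mm; the bar is 18 mm thick (to y = +44 mm). A plate that stands off the fence narrows the gap at the jaw by as much; working the jaw with no packing in pushes the plate's wide half back to the fence.
- jaw (a joint): Travel of the spring-loaded steel jaw to the fence (clamp's +y), m: 0 = open as at the start, at most 0.010. Jaw: x = -42 to +42 mm, y = -48 to -32 (its face, parallel to the fence) in the clamp's frame when open, 20 mm high, its -x end rounded (radius 8 mm). The spring pushes back with 2 N at 0, 3.4 N at 5.5 mm, where the jaw meets the thin packing in the plate's step.
- guide_block (a point): Middle of the top of the fixed aluminium guide block behind the jaw, 31 mm above the bench top, at x = 0, y = -80 mm in the clamp's frame; axes as the clamp's. Block: 68 mm along x, 20 mm along y, on a foot 6 mm high (x = -52 to +52, y = -104 to -66 mm).
- knob_face (a point): Middle of the outer face (23 mm across) of the round black push knob on the jaw's plunger: 30 mm in diameter, 16.5 mm thick, axis along the clamp's y, 18 mm above the bench. At x = 0, y = -120.5 mm in the clamp's frame when open; moves with the jaw. Push along the clamp's +y to drive the jaw. Axes as the clamp's.
- plate_mid (a point): Stepped aluminium plate, 90 (x) x 52 (y) x 16 mm, 0.2 to 0.3 kg, slides easily (friction 0.3); this is its outline's middle, 8 mm up. Straight edge y = +26 faces the fence. Other edge: y = -26 on the wide half (x = -5 to 45, end corner round), y = -14 on the narrow half (x = -45 to -5): a step 12 deep. +x (wide end) goes to the stop. Loaded, its gap to the open jaw is 6 mm, at the step 18.
- packing_thin_mid (a point): Brass packing piece: foot 34 mm long (x), 12.5 mm thick (y), 18 mm high, its lower long edges rounded (radius 6 mm; flat base 8 mm wide), and on it a finger tab 24 mm long (x), just as thick; 42 mm high in all, 0.09 kg, standing on the bench. This point is its middle, 21 mm above its underside. It fits the 12 mm step.
- packing_thick_mid (a point): Dark steel packing piece of the same shape, but 20 mm thick (y): too thick for the gap. 42 mm high, this point is its middle, 21 mm above its underside. Stays where it is.
- dial_gauge: Dial gauge lying on its back, 116 x 59 x 26 mm, on the bench beyond the end stop; origin under its middle. Leave alone.
- punch_brass: Brass press punch standing upright, 29 mm across, 45 mm high; origin under its middle. Leave alone.
- punch_dark: Dark press punch standing upright, 26 mm across, 38 mm high; origin under its middle. Leave alone.
- caliper: Vernier caliper lying flat, 60 x 226 x 7 mm; origin under its middle. Leave alone.
- press_fixture (a point): Fixed grey pneumatic press fixture, a tower 230 (x) x 200 (y) x 294 mm high, standing on the bench to the left of the clamp; this point is the middle of its footprint, on the bench top. Its front 80 mm is only a low base plate. Not used: keep the arm clear of it. Behind the work stands a higher stack of trays.
Things that resemble listed ones, but are neither listed nor needed, are in the scene too. Leave any pink or turquoise look-alike of the part that bears plate_mid alone.

How it is judged:
On the way, in this order (a step that is already met when the one before it is completed fails the run):
1. the plate has been slid along the fence to the end stop (x of plate_mid in the frame of clamp above -0.004 m and y of plate_mid in the frame of clamp above -0.008 m and height (world z) of plate_mid below 0.012 m), for 0.1 s.
2. the brass packing piece stands in the step's gap (x of packing_thin_mid in the frame of plate_mid between -0.032 and -0.018 m and y of packing_thin_mid in the frame of plate_mid between -0.03 and -0.017 m and height (world z) of packing_thin_mid below 0.024 m), for 0.2 s.
At the end, for the whole second after the job is handed in: Still pushing for the last second: plate within 4 mm of the stop, flush on the fence (1.5 mm, 0.02 rad) and pressing it over 2.5 N; brass packing upright on the bench in the step (within 7 mm of its middle), jaw at 4 to 7.5 mm pressing it over 3 N (x of plate_mid in the frame of clamp above -0.004 m and y of plate_mid in the frame of clamp above -0.0015 m and angle between the x axis of plate_mid and the x axis of clamp, either way round below 0.02 rad and height (world z) of plate_mid below 0.011 m and x of packing_thin_mid in the frame of plate_mid between -0.032 and -0.018 m and y of packing_thin_mid in the frame of plate_mid between -0.0225 and -0.018 m and angle between packing_thin_mid's own z axis and vertical below 0.1 rad and height (world z) of packing_thin_mid below 0.024 m and value of joint jaw between 0.004 and 0.0075 m and contact force between jaw and packing_thin above 3 N and contact force between fence and plate above 2.5 N); the arm keeps its last pose, push and grip.
It fails at once if the thick packing piece was moved by more than 20 mm (distance of packing_thick_mid from where it was at the start of the episode above 0.02 m).
It fails at once if the dial gauge was moved by more than 20 mm (distance of dial_gauge from where it was at the start of the episode above 0.02 m).
It fails at once if a punch was moved by more than 20 mm (distance of any of punch_brass, punch_dark from where it was at the start of the episode above 0.02 m).
It fails at once if the caliper was moved by more than 20 mm (distance of caliper from where it was at the start of the episode above 0.02 m).
It also fails if it takes over 72 s, if anything falls off the work surface, if the arm or the gripper's body presses on something with over 40 N, if the wrist force passes 120 N, or if a joint passes its speed limit or range.

## Working session

There is one attempt and no reset: what is moved stays moved. The work goes in short steps, Python scripts to look and compute and a shell command to move; the robot and the scene stay as the last step left them, time stands still between calls to the robot, and variables do not carry over. Pictures are saved under pics/ and viewed, and the job is handed in when it is done.

```bash
mkdir -p pics; ls
python3 - <<'E'
from rig import status, vision, ctrl
import cv2
print(status.sense()); print(ctrl.grasp_offset)
for n in ("side","top","wrist"):
    i=vision.camera_info(n); p,d=vision.grab_frame(n)
    cv2.imwrite(f"pics/{n}0.png",p[:,:,::-1]); 
    import numpy as np
    np.savez(f"{n}0.npz",p=p,d=d,**i)
    print(n,i["fx"],i["fy"],i["cx"],i["cy"],i["R"],i["t"])
E
```

```text
pics
{'clock': 0.0, 'joint_pos': array([-1.33100777e+00,  5.33728505e-02,  1.61431346e+00,  6.22461256e-08,
        1.47601744e+00, -1.19013968e-01]), 'dq': array([ 0.00088296,  0.00065331, -0.00102607,  0.00016965, -0.00070595,
       -0.00023365]), 'tau': array([ 1.37033072e-03, -3.93681979e+01, -3.70174384e+01, -1.79949925e-04,
        7.06215680e-03,  1.55248733e-05]), 'eef_pos': array([ 0.21931081, -0.58457907,  0.23004149]), 'eef_rot': array([-7.00003338e-04,  8.21934231e-01, -5.69581430e-01, -7.90049225e-04]), 'contact_force': array([ 0.134236  ,  0.52669988, -0.46059352]), 'wrist_torque': array([-0.03076548,  0.06435093,  0.00016439]), 'grip_width': 0.08505015655347904}
0.0187
side 495.12887799386465 495.12887799386465 324.85170728329115 241.3263433080127 [[-0.96848745  0.249009   -0.00515578]
 [ 0.21252217  0.8154284  -0.53843371]
 [-0.12987067 -0.52256201 -0.8426521 ]] [ 0.55107267 -0.04539701  1.4430796 ]
top 490.4831226087722 490.4831226087722 328.74571897740634 243.46179257088426 [[-0.00927634 -0.99990047  0.01063052]
 [-0.98654126  0.0074158  -0.16334425]
 [ 0.16324916 -0.01200269 -0.98651186]] [-0.02837931  0.5431337   1.54522577]
wrist 408.00531884142515 408.00531884142515 311.8283111288938 237.46779735706428 [[ 0.35014278 -0.93669573 -0.00106788]
 [-0.89059168 -0.33326162  0.30948854]
 [-0.29025248 -0.10741413 -0.95090257]] [-0.62292707 -0.0400985   0.38050694]
```

View pics/top0.png

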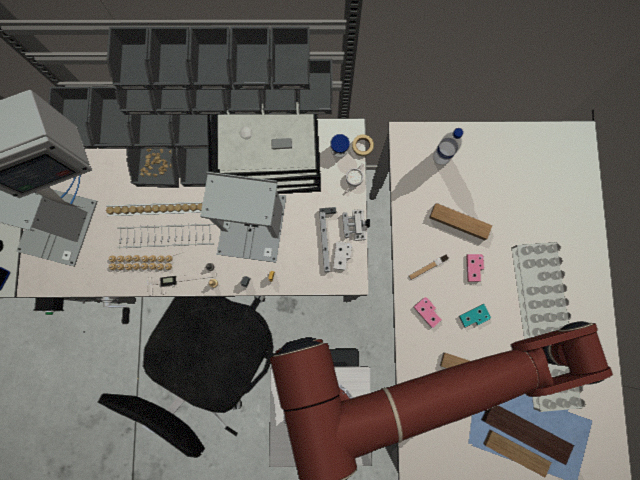

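View pics/side0.png

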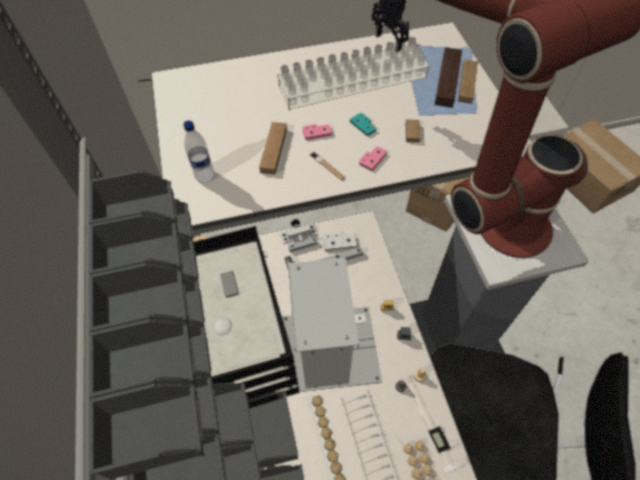

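View pics/wrist0.png

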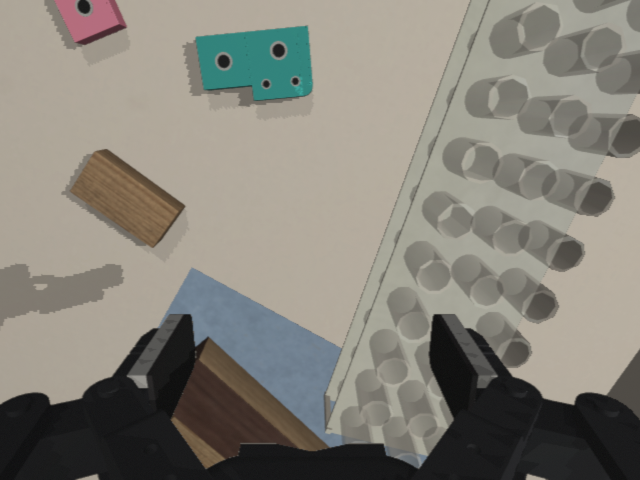

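```bash
cat > h.py <<'E'
import numpy as np, cv2
from scipy.spatial.transform import Rotation as Ro
def load(n):
    z=np.load(n); return z
def ray(z,u,v,h):
    "pixel -> world point on plane z=h"
    R=z["R"]; t=z["t"]; d=R.T@np.array([(u-z["cx"])/z["fx"],(v-z["cy"])/z["fy"],1]); c=-R.T@t
    return c+d*(h-c[2])/d[2]
def dep(z,u,v):
    "pixel -> world by depth"
    d=z["d"]; k=d[int(v)-1:int(v)+2,int(u)-1:int(u)+2]; k=np.median(k[k>0])
    return z["R"].T@(k*np.array([(u-z["cx"])/z["fx"],(v-z["cy"])/z["fy"],1])-z["t"])
def proj(z,X):
    c=z["R"]@np.array(X)+z["t"]; return z["fx"]*c[0]/c[2]+z["cx"], z["fy"]*c[1]/c[2]+z["cy"]
def crop(n,u0,v0,u1,v1,s,out):
    p=np.load(n)["p"][v0:v1,u0:u1,::-1]; cv2.imwrite(out,cv2.resize(p,None,fx=s,fy=s,interpolation=cv2.INTER_CUBIC))
E
python3 - <<'E'
from h import *
crop("top0.npz",140,190,400,300,3,"pics/c1.png")
crop("side0.npz",270,210,470,480,2.2,"pics/c2.png")
z=load("top0.npz")
for u,v in [(210,267),(213,283),(245,281),(270,275),(168,281),(343,255),(325,240),(350,225),(368,222)]:
    print(u,v,dep(z,u,v).round(3),ray(z,u,v,0).round(3))
E
```

```text
210 267 [0.471 0.353 0.026] [0.475 0.359 0.   ]
213 283 [0.418 0.339 0.037] [0.422 0.348 0.   ]
245 281 [0.423 0.236 0.044] [0.427 0.243 0.   ]
270 275 [0.442 0.156 0.045] [0.446 0.161 0.   ]
168 281 [0.429 0.493 0.005] [0.429 0.495 0.   ]
343 255 [ 0.509 -0.08   0.016] [ 0.511 -0.08   0.   ]
325 240 [ 0.558 -0.021  0.024] [ 0.562 -0.021  0.   ]
350 225 [ 0.608 -0.104  0.02 ] [ 0.613 -0.105  0.   ]
368 222 [ 0.615 -0.163  0.034] [ 0.622 -0.166  0.   ]
```

View pics/c1.png

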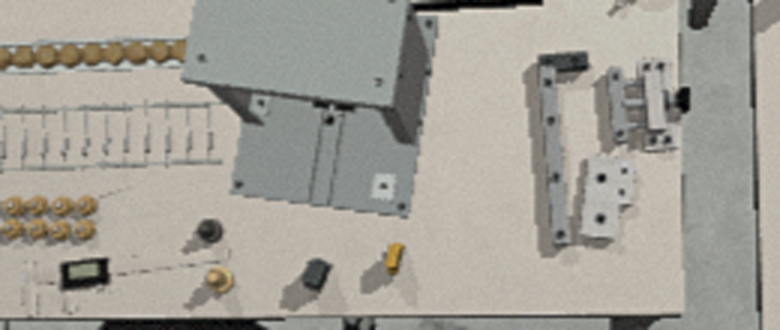

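View pics/c2.png

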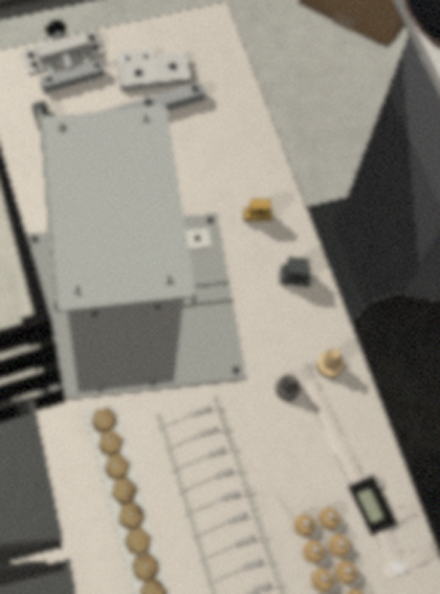

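```bash
cat >> h.py <<'E'
def toolR(s):
    w,x,y,z=s["eef_rot"]; return Ro.from_quat([x,y,z,w])
def delta(s,target):
    "world target -> shift in tool axes"
    return toolR(s).inv().apply(np.array(target)-s["eef_pos"])
E
python3 - <<'E'
from h import *; from rig import status
s=status.sense(); z=load("wrist0.npz")
R=toolR(s); print(R.as_matrix().round(3))
c=-z["R"].T@z["t"]; print("cam in tool",R.inv().apply(c-s["eef_pos"]), (R.inv().as_matrix()@z["R"].T).round(3))
print(delta(s,[0.42,-0.10,0.33]))
E
```

```text
[[ 0.351 -0.936 -0.   ]
 [-0.936 -0.351  0.002]
 [-0.002 -0.    -1.   ]]
cam in tool [-0.00132534 -0.0789249  -0.14322195] [[ 1.    -0.001  0.   ]
 [ 0.001  0.951  0.31 ]
 [-0.001 -0.31   0.951]]
[-0.3835443  -0.35810315 -0.09898594]
```

Run:
```python
from h import *; from rig import status
s=status.sense(); 
print(delta(s,[0.44,-0.15,0.33]),toolR(s).inv().apply([0.14,0.04,0]))
```

```text
[-0.32970538 -0.35927069 -0.09907247] [ 1.17118809e-02 -1.45130396e-01  7.30272965e-06]
```

```bash
python3 -m creep '[{"tz":-0.03},{"tx":-0.02,"ty":-0.022,"tz":-0.02},{"tx":-0.021,"ty":-0.023,"tz":-0.01},{"tx":-0.022,"ty":-0.024,"tz":-0.01},{"tx":-0.022,"ty":-0.024,"tz":-0.01},{"tx":-0.022,"ty":-0.024,"tz":-0.01},{"tx":-0.022,"ty":-0.024},{"tx":-0.022,"ty":-0.024},{"tx":-0.022,"ty":-0.024},{"tx":-0.022,"ty":-0.024},{"tx":-0.022,"ty":-0.024},{"tx":-0.022,"ty":-0.024},{"tx":-0.022,"ty":-0.024},{"tx":-0.022,"ty":-0.024},{"tx":-0.022,"ty":-0.024},{"tx":-0.022,"ty":-0.024},{"tx":0.003,"ty":-0.035},{"tx":0.003,"ty":-0.035},{"tx":0.003,"ty":-0.035},{"tx":0.003,"ty":-0.035}]'
python3 -m creep '[{"rz":8},{"rz":8},{"rz":4.5},{}]'
python3 - <<'E'
from h import *; from rig import status,vision
s=status.sense(); print(s["joint_pos"],toolR(s).as_matrix().round(3))
i=vision.camera_info("wrist"); p,d=vision.grab_frame("wrist"); np.savez("w1.npz",p=p,d=d,**i); cv2.imwrite("pics/w1.png",p[:,:,::-1])
E
```

```text
[-1.33098499e+00  5.32203691e-02  1.61398585e+00 -1.22851687e-05
  1.47600749e+00 -1.19011628e-01] [[ 0.351 -0.936 -0.   ]
 [-0.936 -0.351  0.002]
 [-0.002 -0.    -1.   ]]schema error: expected keys tx, ty, tz, rx, ry, rz
schema error: expected keys tx, ty, tz, rx, ry, rz
```

View pics/w1.png

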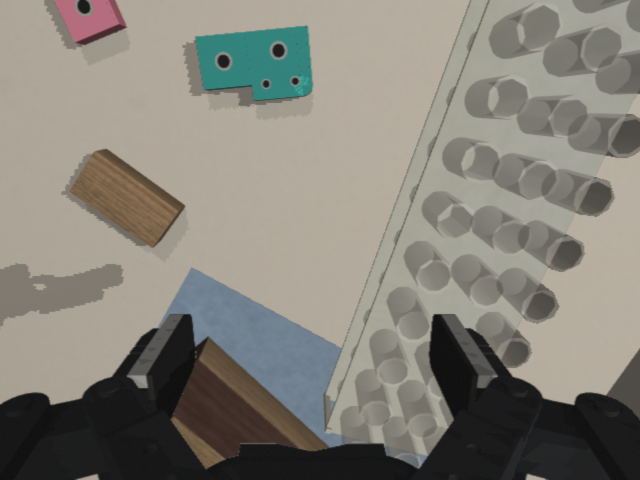

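```bash
python3 -m creep '[{"tx":0,"ty":0,"tz":-0.03,"rx":0,"ry":0,"rz":0},{"tx":-0.02,"ty":-0.022,"tz":-0.03,"rx":0,"ry":0,"rz":0},{"tx":-0.026,"ty":-0.028,"tz":-0.02,"rx":0,"ry":0,"rz":0},{"tx":-0.026,"ty":-0.028,"tz":-0.02,"rx":0,"ry":0,"rz":0},{"tx":-0.026,"ty":-0.028,"tz":0,"rx":0,"ry":0,"rz":2},{"tx":-0.026,"ty":-0.028,"tz":0,"rx":0,"ry":0,"rz":0},{"tx":-0.026,"ty":-0.028,"tz":0,"rx":0,"ry":0,"rz":0},{"tx":-0.026,"ty":-0.028,"tz":0,"rx":0,"ry":0,"rz":0},{"tx":-0.026,"ty":-0.028,"tz":0,"rx":0,"ry":0,"rz":0},{"tx":-0.026,"ty":-0.028,"tz":0,"rx":0,"ry":0,"rz":0},{"tx":-0.026,"ty":-0.028,"tz":0,"rx":0,"ry":0,"rz":0},{"tx":-0.026,"ty":-0.028,"tz":0,"rx":0,"ry":0,"rz":0},{"tx":-0.026,"ty":-0.028,"tz":0,"rx":0,"ry":0,"rz":0},{"tx":-0.026,"ty":-0.028,"tz":0,"rx":0,"ry":0,"rz":0},{"tx":0,"ty":-0.035,"tz":0,"rx":0,"ry":0,"rz":8},{"tx":0,"ty":-0.035,"tz":0,"rx":0,"ry":0,"rz":8},{"tx":0,"ty":-0.035,"tz":0,"rx":0,"ry":0,"rz":2.5},{"tx":0,"ty":-0.035,"tz":0,"rx":0,"ry":0,"rz":0},{"tx":0,"ty":0,"tz":0,"rx":0,"ry":0,"rz":0}]'
python3 - <<'E'
from h import *; from rig import status,vision
s=status.sense(); print(s["joint_pos"],s["eef_pos"],toolR(s).as_matrix().round(3))
i=vision.camera_info("wrist"); p,d=vision.grab_frame("wrist"); np.savez("w1.npz",p=p,d=d,**i); cv2.imwrite("pics/w1b.png",p[:,:,::-1])
E
```

```text
clock: 2.1
eef_pos: [0.5885, -0.1346, 0.3289]
eef_rot: [0.0, 0.708, -0.706, -0.001]
contact_force: [-0.3, -0.8, -1.3]
grip_width: 0.0855
[-3.48192471e-01 -3.50190446e-02  1.54057152e+00  3.30549994e-04
  1.63902537e+00  1.21998132e+00] [ 0.58847667 -0.13457114  0.32890745] [[ 0.003 -1.    -0.003]
 [-1.    -0.003  0.001]
 [-0.001  0.003 -1.   ]]
```

View pics/w1b.png

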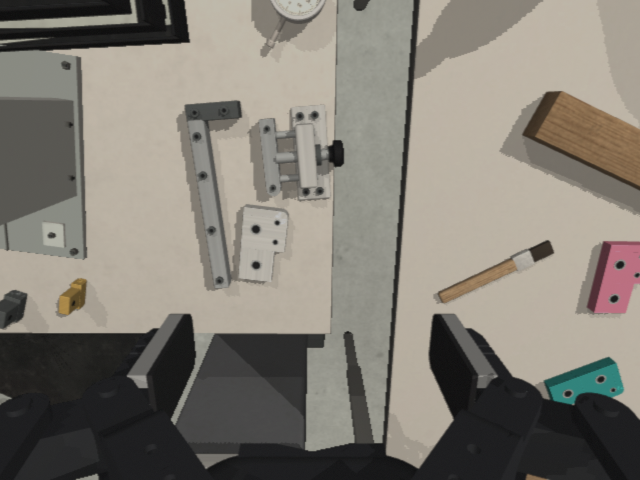

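Run:
```python
from h import *
crop("w1.npz",175,90,355,210,4.4,"pics/w1c.png")
crop("w1.npz",175,190,315,300,5,"pics/w1d.png")
```

```text
(no output)
```

View pics/w1c.png

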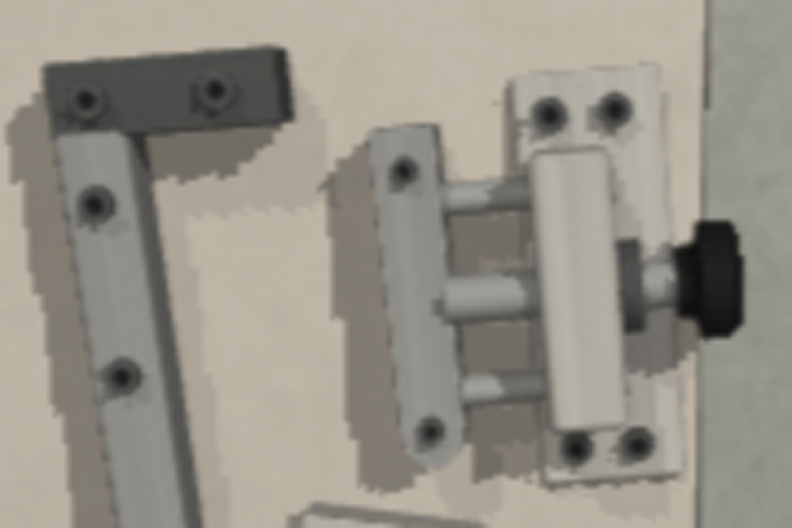

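View pics/w1d.png

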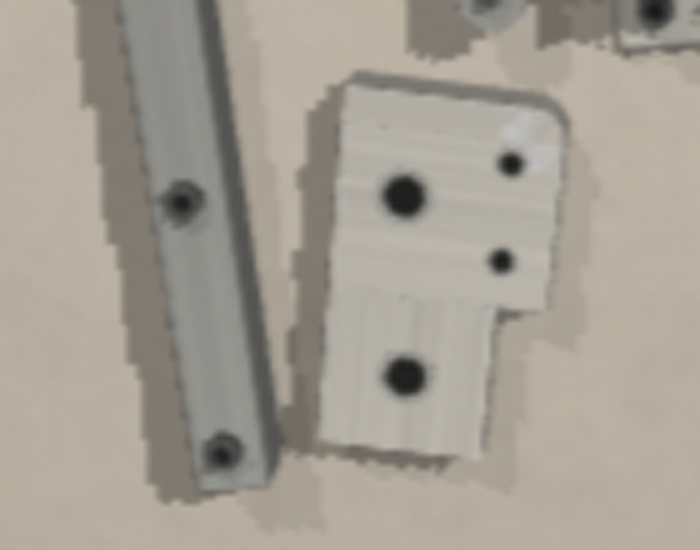

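Run:
```python
from h import *
z=load("w1.npz")
C=lambda u,v:(u/4.4+175,v/4.4+90)
D=lambda u,v:(u/5+175,v/5+190)
P={}
for n,px,h in [("f0",D(266,484),.022),("f1",D(200,0),.022),("f2",C(133,135),.022),("fo0",D(200,490),.022),("fo1",C(57,137),.022),("stopA",C(276,124),.022),("stopOut",C(280,47),.022),("stopOutL",C(43,65),.022),
 ("gb_tl",C(532,152),.031),("gb_tr",C(605,152),.031),("gb_bl",C(553,430),.031),("gb_br",C(624,425),.031),
 ("jaw_tl",C(371,130),.020),("jaw_tr",C(437,125),.02),("knobtop",C(708,222),.018),("knobbot",C(715,336),.018),("knobR",C(744,280),.018),
 ("p_tl",D(345,85),.016),("p_bl",D(320,442),.016),("p_br",D(480,458),.016),("p_nr",D(494,310),.016),("p_wr",D(545,310),.016),("p_tr",D(555,105),.016),("edge",C(703,200),0),("edge2",C(698,500),0)]:
    P[n]=ray(z,*px,h); print(n,P[n].round(4), "depth z",dep(z,px[0],px[1]).round(3))
v=P["f2"]-P["f0"]; a=np.arctan2(v[1],v[0]); print("len",np.linalg.norm(v),"yaw deg",np.degrees(a))
for x,y in (("fo0","fo1"),("gb_bl","gb_tl"),("gb_br","gb_tr"),("p_bl","p_tl"),("p_nr","p_br")):
    w=P[y]-P[x]; print(x,y,np.degrees(np.arctan2(w[1],w[0])),np.linalg.norm(w))
c,s=np.cos(a),np.sin(a)
O=P["f0"][:2]-np.array([c*-.15-s*.026, s*-.15+c*.026]); print("O",O)
for n in P:
    q=P[n][:2]-O; print(n,(c*q[0]+s*q[1]).round(4),(-s*q[0]+c*q[1]).round(4))
```

```text
f0 [ 0.4566 -0.0325  0.022 ] depth z [ 0.457 -0.032  0.022]
f1 [ 0.5753 -0.0251  0.022 ] depth z [ 0.574 -0.024  0.015]
f2 [ 0.6499 -0.0201  0.022 ] depth z [ 0.65  -0.02   0.022]
fo0 [ 0.455  -0.0164  0.022 ] depth z [ 0.454 -0.016  0.021]
fo1 [ 0.6494 -0.0017  0.022 ] depth z [ 0.649 -0.002  0.022]
stopA [ 0.6525 -0.0548  0.022 ] depth z [ 0.652 -0.051  0.003]
stopOut [ 0.67   -0.0567  0.022 ] depth z [ 0.67  -0.053  0.003]
stopOutL [6.659e-01 1.000e-04 2.200e-02] depth z [0.666 0.006 0.002]
gb_tl [ 0.6465 -0.1167  0.031 ] depth z [ 0.645 -0.116  0.007]
gb_tr [ 0.6465 -0.134   0.031 ] depth z [ 0.646 -0.134  0.013]
gb_bl [ 0.5798 -0.1212  0.031 ] depth z [ 0.579 -0.121  0.029]
gb_br [ 0.5811 -0.1388  0.031 ] depth z [ 0.581 -0.139  0.03 ]
jaw_tl [ 0.651  -0.0773  0.02  ] depth z [ 0.65  -0.075  0.005]
jaw_tr [ 0.6522 -0.0934  0.02  ] depth z [ 0.652 -0.092  0.003]
knobtop [ 0.6293 -0.1595  0.018 ] depth z [ 0.63  -0.159  0.022]
knobbot [ 0.6012 -0.1618  0.018 ] depth z [ 0.603 -0.161  0.027]
knobR [ 0.6152 -0.1687  0.018 ] depth z [ 0.51  -0.24  -0.897]
p_tl [ 0.5543 -0.0555  0.016
[... 600 characters left out ...]
328869939625
gb_br gb_tr 4.246232529123886 0.06561150783816386
p_bl p_tl -6.753513533403662 0.08989580089954852
p_nr p_br 173.366927253983 0.038725227796121045
O [ 0.60796689 -0.04884924]
f0 -0.15 0.026
f1 -0.0311 0.0258
f2 0.0436 0.026
fo0 -0.1506 0.0422
fo1 0.0443 0.0444
stopA 0.044 -0.0087
stopOut 0.0615 -0.0118
stopOutL 0.0609 0.0451
gb_tl 0.0341 -0.0702
gb_tr 0.033 -0.0874
gb_bl -0.0327 -0.0704
gb_br -0.0326 -0.0881
jaw_tl 0.0412 -0.0312
jaw_tr 0.0413 -0.0472
knobtop 0.0142 -0.1118
knobbot -0.0139 -0.1123
knobR -0.0005 -0.1201
p_tl -0.054 -0.0032
p_bl -0.1424 0.013
p_br -0.149 -0.0255
p_nr -0.1109 -0.0324
p_wr -0.1117 -0.0445
p_tr -0.0617 -0.051
edge 0.0182 -0.1117
edge2 -0.0603 -0.1068
```

```bash
cat >> h.py <<'E'
YAW=np.radians(3.85)
_c,_s=np.cos(YAW),np.sin(YAW)
M=np.array([[_c,-_s],[_s,_c]])
O=np.array([0.5533,-0.0263])-M@np.array([-0.0532,0.026])
def cl(x,y,z): return np.r_[O+M@np.array([x,y]),z]
def tocl(P): return np.r_[M.T@(np.array(P[:2])-O),P[2]]
E
python3 - <<'E'
from h import *; from rig import status
print(O,cl(-.098,-.085,.0))
s=status.sense(); R=toolR(s)
print(np.degrees(np.arctan2(*R.as_matrix()[[1,0],0])))
print(delta(s,cl(-.098,-.085,.1)))
E
```

```text
[ 0.6081257  -0.04866923] [ 0.51605416 -0.14005758  0.        ]
-89.87546787082185
[0.00546208 0.07023469 0.22973887]
```

```bash
python3 -m creep '[{"tx":0.002,"ty":0.024,"tz":0.03,"rx":0,"ry":0,"rz":0},{"tx":0.002,"ty":0.024,"tz":0.04,"rx":0,"ry":0,"rz":0},{"tx":0.001,"ty":0.022,"tz":0.04,"rx":0,"ry":0,"rz":0},{"tx":0,"ty":0,"tz":0.04,"rx":0,"ry":0,"rz":-3.7},{"tx":0,"ty":0,"tz":0.04,"rx":0,"ry":0,"rz":0},{"tx":0,"ty":0,"tz":0.03,"rx":0,"ry":0,"rz":0},{"tx":0,"ty":0,"tz":0,"rx":0,"ry":0,"rz":0}]' 0 40
python3 - <<'E'
from h import *; from rig import status,vision
s=status.sense(); R=toolR(s)
print(tocl(s["eef_pos"]),np.degrees(np.arctan2(*R.as_matrix()[[1,0],0]))+90,s["grip_width"])
i=vision.camera_info("wrist"); p,d=vision.grab_frame("wrist"); np.savez("w2.npz",p=p,d=d,**i); cv2.imwrite("pics/w2.png",p[:,:,::-1])
E
```

```text
clock: 2.85
eef_pos: [0.5117, -0.1387, 0.1063]
eef_rot: [0.002, 0.73, -0.684, -0.005]
contact_force: [-0.8, -1.9, 0.2]
grip_width: 0.0005
[-0.10222071 -0.08333708  0.10633248] 3.720762701158449 0.00046002600081565136
```

View pics/w2.png

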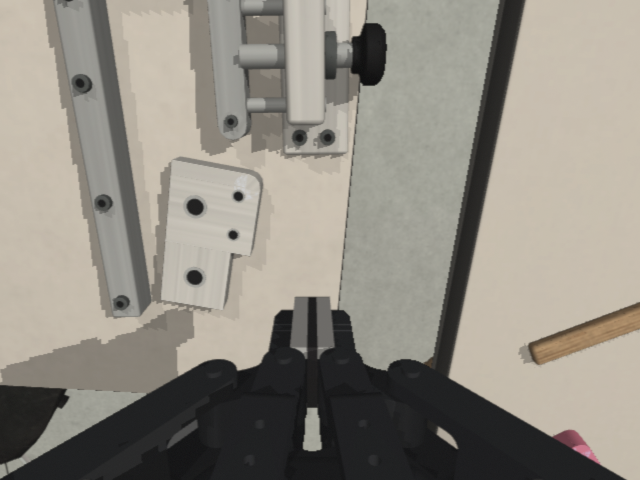

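```bash
python3 -m creep '[{"tx":0,"ty":-0.004,"tz":0.04,"rx":0,"ry":0,"rz":0},{"tx":0,"ty":0,"tz":0.035,"rx":0,"ry":0,"rz":0},{"tx":0,"ty":0,"tz":0.025,"rx":0,"ry":0,"rz":0},{"tx":0,"ty":0,"tz":0,"rx":0,"ry":0,"rz":0},{"tx":-0.008,"ty":0,"tz":0,"rx":0,"ry":0,"rz":0},{"tx":-0.008,"ty":0,"tz":0,"rx":0,"ry":0,"rz":0},{"tx":-0.005,"ty":0,"tz":0,"rx":0,"ry":0,"rz":0},{"tx":-0.004,"ty":0,"tz":0,"rx":0,"ry":0,"rz":0},{"tx":-0.004,"ty":0,"tz":0,"rx":0,"ry":0,"rz":0},{"tx":-0.004,"ty":0,"tz":0,"rx":0,"ry":0,"rz":0},{"tx":-0.004,"ty":0,"tz":0,"rx":0,"ry":0,"rz":0},{"tx":0,"ty":0,"tz":0,"rx":0,"ry":0,"rz":0}]'
cat > look.py <<'E'
import sys; from h import *; from rig import status,vision
n=sys.argv[1]
s=status.sense(); R=toolR(s)
print("tcp clamp",tocl(s["eef_pos"]).round(4),"yaw",round(np.degrees(np.arctan2(*R.as_matrix()[[1,0],0]))+90,2),"grip",s["grip_width"],"F",s["contact_force"].round(1),"clk",s["clock"])
if len(sys.argv)>2:
    cam=sys.argv[2]
    i=vision.camera_info(cam); p,d=vision.grab_frame(cam); np.savez(n+".npz",p=p,d=d,**i); cv2.imwrite(f"pics/{n}.png",p[:,:,::-1])
E
python3 look.py w3 wrist
```

```text
clock: 4.1
eef_pos: [0.5177, -0.1024, 0.0112]
eef_rot: [-0.0, 0.73, -0.683, -0.0]
contact_force: [1.0, -0.1, -1.0]
grip_width: 0.0001
tcp clamp [-0.0938 -0.0475  0.0112] yaw 3.78 grip 0.00010528768190917294 F [ 1.  -0.1 -1. ] clk 4.1
```

View pics/w3.png

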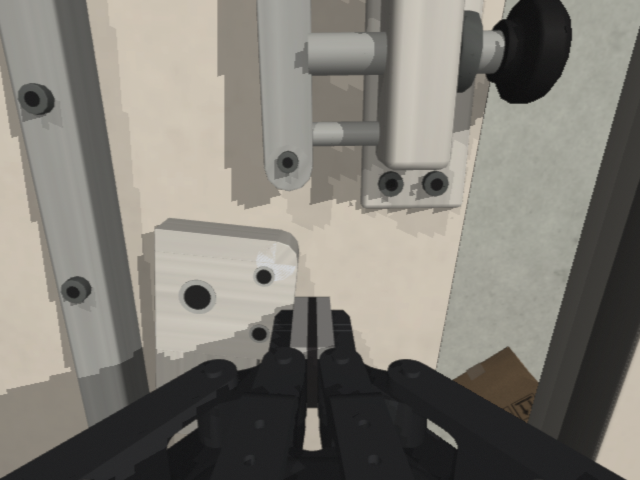

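```bash
python3 -m creep '[{"tx":0,"ty":0.003,"tz":0.005,"rx":0,"ry":0,"rz":0},{"tx":-0.004,"ty":0,"tz":0,"rx":0,"ry":0,"rz":0},{"tx":-0.004,"ty":0,"tz":0,"rx":0,"ry":0,"rz":0},{"tx":-0.003,"ty":0,"tz":0,"rx":0,"ry":0,"rz":0},{"tx":0,"ty":0,"tz":0,"rx":0,"ry":0,"rz":0}]'
python3 look.py w4 wrist
```

```text
clock: 4.65
eef_pos: [0.5174, -0.0943, 0.0095]
eef_rot: [-0.001, 0.73, -0.683, 0.004]
contact_force: [0.4, -3.5, 10.5]
grip_width: -0.0001
tcp clamp [-0.0936 -0.0394  0.0095] yaw 3.77 grip -7.04431767262856e-05 F [ 0.4 -3.5 10.5] clk 4.65
```

View pics/w4.png

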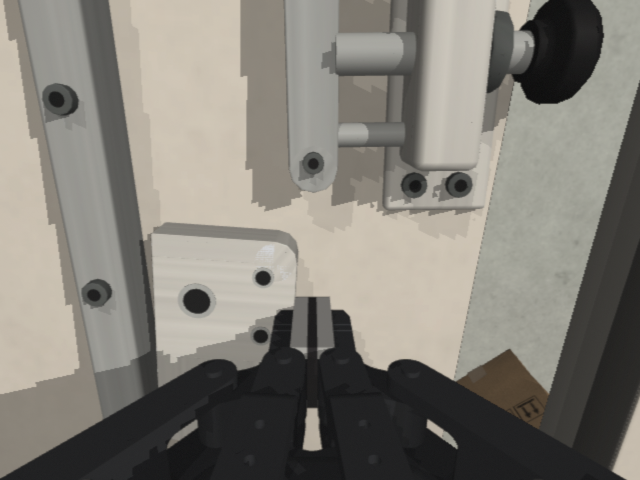

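```bash
python3 -m creep '[{"tx":0,"ty":0,"tz":-0.005,"rx":0,"ry":0,"rz":0},{"tx":-0.003,"ty":0.002,"tz":0,"rx":0,"ry":0,"rz":0},{"tx":-0.003,"ty":0,"tz":0,"rx":0,"ry":0,"rz":0},{"tx":0,"ty":0,"tz":0,"rx":0,"ry":0,"rz":0}]'
python3 look.py w5 wrist
```

```text
clock: 5.1
eef_pos: [0.5116, -0.088, 0.0112]
eef_rot: [0.002, 0.73, -0.683, 0.002]
contact_force: [0.6, -8.8, 0.4]
grip_width: -0.0
tcp clamp [-0.099  -0.0328  0.0112] yaw 3.84 grip -2.1290394027062214e-05 F [ 0.6 -8.8  0.4] clk 5.1
```

View pics/w5.png

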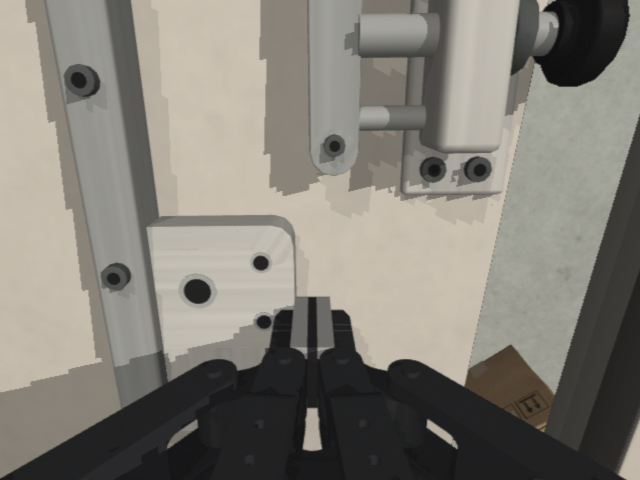

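```bash
python3 -m creep '[{"tx":0.008,"ty":0,"tz":0,"rx":0,"ry":0,"rz":0},{"tx":0.004,"ty":0,"tz":-0.03,"rx":0,"ry":0,"rz":0},{"tx":0,"ty":0.01,"tz":-0.03,"rx":0,"ry":0,"rz":0},{"tx":-0.01,"ty":0.022,"tz":-0.02,"rx":0,"ry":0,"rz":0},{"tx":-0.02,"ty":0.022,"tz":0,"rx":0,"ry":0,"rz":0},{"tx":-0.019,"ty":0.022,"tz":0,"rx":0,"ry":0,"rz":0},{"tx":0,"ty":0,"tz":0,"rx":0,"ry":0,"rz":0},{"tx":0,"ty":0,"tz":0,"rx":0,"ry":0,"rz":0}]'
python3 look.py w6 wrist
```

```text
clock: 5.95
eef_pos: [0.4328, -0.0538, 0.0905]
eef_rot: [0.0, 0.73, -0.683, -0.001]
contact_force: [0.2, -0.1, 0.8]
grip_width: 0.0004
tcp clamp [-0.1753  0.0066  0.0905] yaw 3.79 grip 0.0003745424525052801 F [ 0.2 -0.1  0.8] clk 5.95
```

View pics/w6.png

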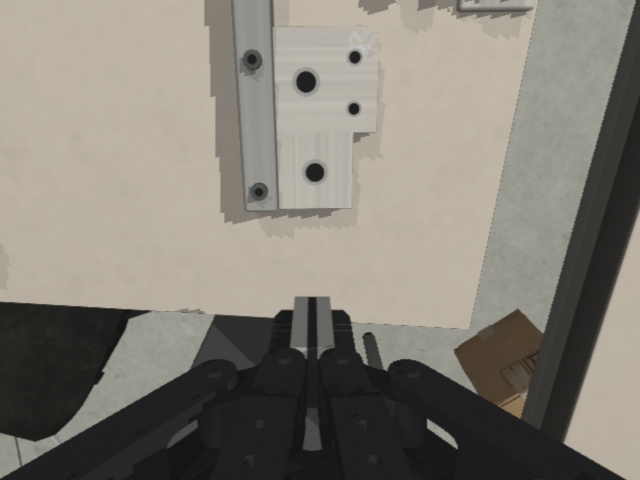

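```bash
python3 -m creep '[{"tx":0.0045,"ty":0,"tz":0.03,"rx":0,"ry":0,"rz":0},{"tx":0,"ty":0,"tz":0.03,"rx":0,"ry":0,"rz":0},{"tx":0,"ty":0,"tz":0.019,"rx":0,"ry":0,"rz":0},{"tx":0,"ty":0,"tz":0,"rx":0,"ry":0,"rz":0},{"tx":0,"ty":-0.008,"tz":0,"rx":0,"ry":0,"rz":0},{"tx":0,"ty":-0.006,"tz":0,"rx":0,"ry":0,"rz":0},{"tx":0,"ty":-0.006,"tz":0,"rx":0,"ry":0,"rz":0},{"tx":0,"ty":-0.008,"tz":0,"rx":0,"ry":0,"rz":0},{"tx":0,"ty":-0.008,"tz":0,"rx":0,"ry":0,"rz":0},{"tx":0,"ty":-0.008,"tz":0,"rx":0,"ry":0,"rz":0},{"tx":0,"ty":-0.008,"tz":0,"rx":0,"ry":0,"rz":0},{"tx":0,"ty":-0.008,"tz":0,"rx":0,"ry":0,"rz":0},{"tx":0,"ty":0,"tz":0,"rx":0,"ry":0,"rz":0}]'
python3 look.py w7 wrist
```

```text
clock: 7.3
eef_pos: [0.4959, -0.055, 0.0135]
eef_rot: [-0.001, 0.73, -0.683, 0.001]
contact_force: [-0.1, 0.4, 0.9]
grip_width: -0.0002
tcp clamp [-0.1124  0.0012  0.0135] yaw 3.77 grip -0.0002325691949385778 F [-0.1  0.4  0.9] clk 7.3
```

View pics/w7.png

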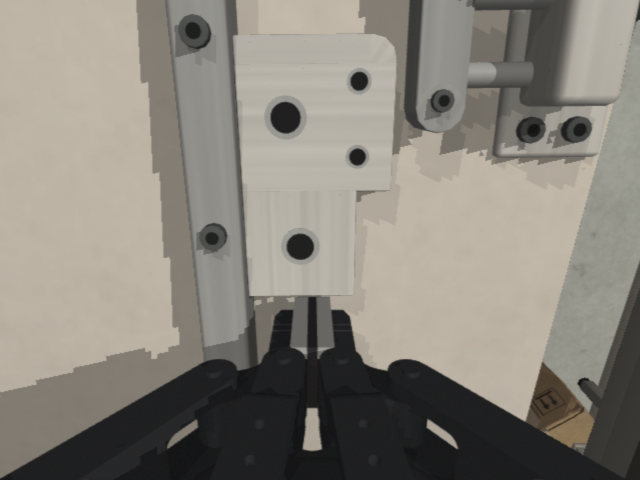

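```bash
python3 -m creep '[{"tx":0,"ty":0,"tz":0.003,"rx":0,"ry":0,"rz":0},{"tx":0,"ty":-0.006,"tz":0,"rx":0,"ry":0,"rz":0},{"tx":0,"ty":-0.008,"tz":0,"rx":0,"ry":0,"rz":0},{"tx":0,"ty":-0.008,"tz":0,"rx":0,"ry":0,"rz":0},{"tx":0,"ty":-0.008,"tz":0,"rx":0,"ry":0,"rz":0},{"tx":0,"ty":-0.008,"tz":0,"rx":0,"ry":0,"rz":0},{"tx":0,"ty":-0.006,"tz":0,"rx":0,"ry":0,"rz":0},{"tx":0,"ty":-0.004,"tz":0,"rx":0,"ry":0,"rz":0},{"tx":0,"ty":-0.003,"tz":0,"rx":0,"ry":0,"rz":0},{"tx":0,"ty":0,"tz":0,"rx":0,"ry":0,"rz":0}]'
python3 look.py w8 wrist
```

```text
clock: 8.35
eef_pos: [0.5451, -0.0516, 0.0095]
eef_rot: [-0.0, 0.73, -0.684, 0.0]
contact_force: [-0.3, 0.2, -0.0]
grip_width: 0.0001
tcp clamp [-0.0631  0.0013  0.0095] yaw 3.76 grip 0.00011378008347415291 F [-0.3  0.2 -0. ] clk 8.35
```

View pics/w8.png

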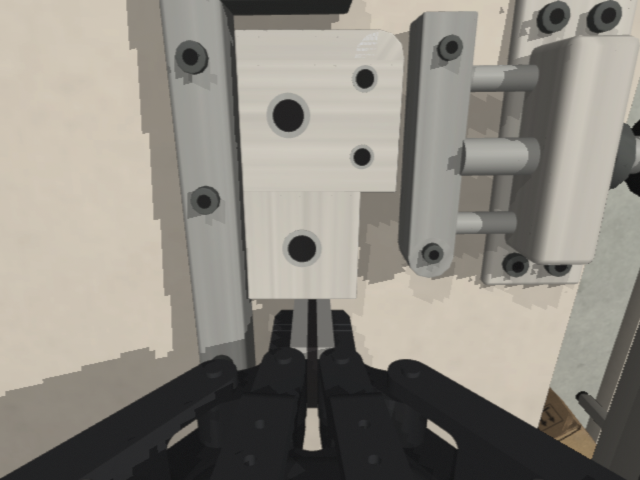

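```bash
python3 -m creep '[{"tx":0,"ty":-0.003,"tz":0,"rx":0,"ry":0,"rz":0},{"tx":0,"ty":-0.003,"tz":0,"rx":0,"ry":0,"rz":0},{"tx":0,"ty":-0.002,"tz":0,"rx":0,"ry":0,"rz":0},{"tx":0,"ty":0,"tz":0,"rx":0,"ry":0,"rz":0}]'; python3 look.py a
python3 -m creep '[{"tx":0,"ty":-0.002,"tz":0,"rx":0,"ry":0,"rz":0},{"tx":0,"ty":0,"tz":0,"rx":0,"ry":0,"rz":0}]'
python3 look.py w9 wrist
```

```text
clock: 8.8
eef_pos: [0.5518, -0.0511, 0.0091]
eef_rot: [0.001, 0.73, -0.683, -0.001]
contact_force: [-4.8, -0.5, 2.5]
grip_width: 0.0003
tcp clamp [-0.0563  0.0014  0.0091] yaw 3.77 grip 0.0002994361788051236 F [-4.8 -0.5  2.5] clk 8.8
clock: 9.0
eef_pos: [0.5519, -0.0509, 0.0086]
eef_rot: [0.002, 0.73, -0.683, -0.003]
contact_force: [-10.4, -2.0, 6.4]
grip_width: 0.0
tcp clamp [-0.0563  0.0015  0.0086] yaw 3.78 grip 3.232709252344446e-05 F [-10.4  -2.    6.4] clk 9.0
```

View pics/w9.png

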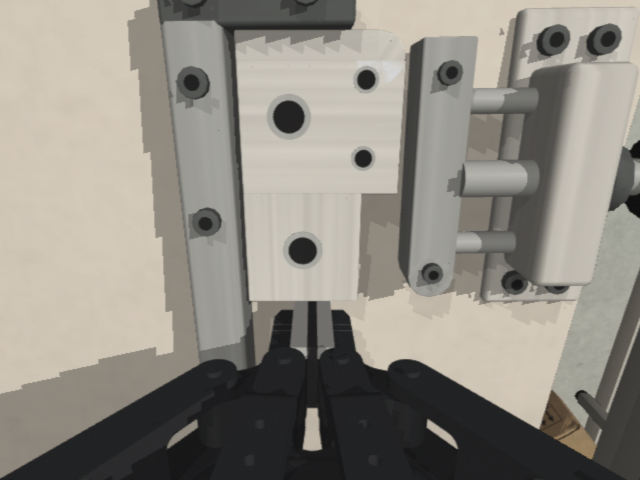

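```bash
python3 -m creep '[{"tx":0,"ty":0.008,"tz":0,"rx":0,"ry":0,"rz":0},{"tx":0,"ty":0.01,"tz":-0.01,"rx":0,"ry":0,"rz":0},{"tx":0,"ty":0.02,"tz":-0.04,"rx":0,"ry":0,"rz":0},{"tx":0,"ty":0.03,"tz":-0.04,"rx":0,"ry":0,"rz":0},{"tx":-0.03,"ty":0.02,"tz":-0.04,"rx":0,"ry":0,"rz":0},{"tx":-0.04,"ty":0,"tz":-0.04,"rx":0,"ry":0,"rz":0},{"tx":-0.04,"ty":0,"tz":-0.03,"rx":0,"ry":0,"rz":0},{"tx":-0.04,"ty":0,"tz":0,"rx":0,"ry":0,"rz":0},{"tx":-0.04,"ty":0,"tz":0,"rx":0,"ry":0,"rz":0},{"tx":0,"ty":0,"tz":0,"rx":0,"ry":0,"rz":0},{"tx":0,"ty":0,"tz":0,"rx":0,"ry":0,"rz":0}]' 0.085
python3 look.py w10 wrist; python3 -c "
from rig import status; print(status.sense()['eef_pos'])"
```

```text
clock: 10.15
eef_pos: [0.4562, 0.1269, 0.202]
eef_rot: [-0.001, 0.731, -0.683, 0.001]
contact_force: [0.7, -0.5, -0.1]
grip_width: 0.0847
tcp clamp [-0.1398  0.1854  0.202 ] yaw 3.88 grip 0.08471089155207616 F [ 0.7 -0.5 -0.1] clk 10.15
[0.45626919 0.12611152 0.20178081]
```

View pics/w10.png

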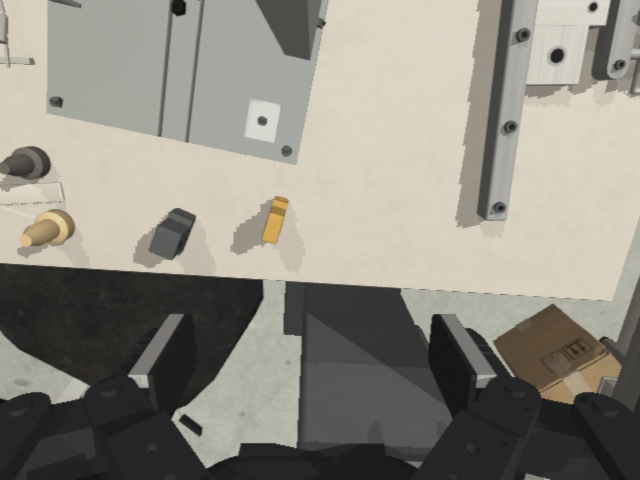

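Candidates: for the plate, the pink look-alikes at top-view pixels (475,268) and (425,312) and the turquoise one at (475,316) were excluded, so I took the bare aluminium plate at (343,255). For the brass packing, in w10, the options are the yellow piece at (276,220), the dark thick piece at (172,234), the brass punch at (47,228) and the dark punch at (25,163). I choose (276,220) and check it in a close crop.

Run:
```python
from h import *
crop("w10.npz",225,180,325,260,7.5,"pics/w10c.png")
z=load("w10.npz")
hsv=cv2.cvtColor(z["p"],cv2.COLOR_RGB2HSV)
m=((hsv[...,0]>12)&(hsv[...,0]<28)&(hsv[...,1]>150)).astype(np.uint8)
n,l,st,ce=cv2.connectedComponentsWithStats(m)
for k in range(1,n):
    if st[k,4]>40: print(st[k],ce[k])
k=1+np.argmax(st[1:,4]); 
vs,us=np.nonzero((l>0)&(np.abs(np.indices(l.shape)[1]-276)<30)&(np.abs(np.indices(l.shape)[0]-220)<40))
P=np.array([z["R"].T@(z["d"][v,u]*np.array([(u-z["cx"])/z["fx"],(v-z["cy"])/z["fy"],1])-z["t"]) for u,v in zip(us,vs)])
print(P[:,2].min(),P[:,2].max()); 
for lo,hi in ((.038,.046),(.016,.02)):
    q=P[(P[:,2]>lo)&(P[:,2]<hi)]; 
    if len(q)>5:
        r=cv2.minAreaRect((q[:,:2]*1000).astype(np.float32)); print(lo,len(q),q.mean(0),r)
```

```text
Traceback (most recent call last):
ValueError: attempt to get argmax of an empty sequence
```

View pics/w10c.png

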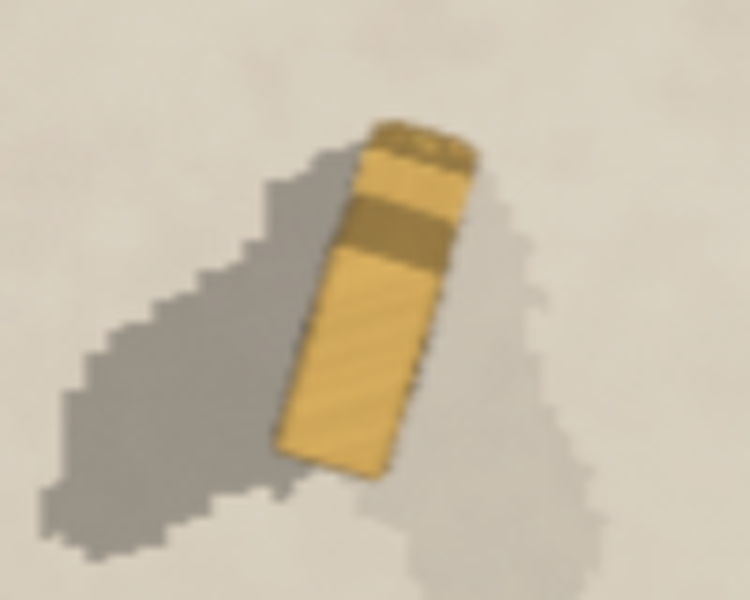

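Run:
```python
from h import *; from rig import status
z=load("w10.npz")
P=[ray(z,u/7.5+225,v/7.5+180,.042) for u,v in [(335,248),(440,272),(385,480),(275,450)]]
P=np.array(P); print(P.round(4)); c=P.mean(0)
a=(P[0]+P[1]-P[2]-P[3])/2; print("c",c,"len",np.linalg.norm(a),"yaw",np.degrees(np.arctan2(a[1],a[0])),"wid",np.linalg.norm(P[1]-P[0]),np.linalg.norm(P[3]-P[2]))
print("depth",dep(z,273,228))
# shoulder top far edge, z=.018
for u,v in [(365,150),(472,175)]: print(ray(z,u/7.5+225,v/7.5+180,.018).round(4))
s=status.sense(); R=toolR(s); print("tool yaw",np.degrees(np.arctan2(*R.as_matrix()[[1,0],0]))+90, "delta at z=.0235",delta(s,[c[0],c[1],.0235]), s["joint_pos"])
```

```text
[[0.4538 0.1601 0.042 ]
 [0.452  0.1492 0.042 ]
 [0.4291 0.154  0.042 ]
 [0.4316 0.1656 0.042 ]]
c [0.44160472 0.15721372 0.042     ] len 0.02310044952663698 yaw -12.778064504984597 wid 0.010978545251454221 0.011869643778993754
depth [0.44215054 0.1570381  0.04247546]
[0.4587 0.1593 0.018 ]
[0.4566 0.1475 0.018 ]
tool yaw 3.785831605062924 delta at z=.0235 [-0.03202708  0.01274836  0.17826438] [ 1.12377860e-01 -3.05054721e-01  1.98813016e+00 -1.82426673e-04
  1.45757390e+00  1.61711942e+00]
```

```bash
python3 -m creep '[{"tx":-0.012,"ty":0.003,"tz":0.03,"rx":0,"ry":0,"rz":0},{"tx":-0.01,"ty":0.004,"tz":0.03,"rx":0,"ry":0,"rz":0},{"tx":-0.01,"ty":0.0057,"tz":0.02,"rx":0,"ry":0,"rz":0},{"tx":0,"ty":0,"tz":0,"rx":0,"ry":0,"rz":8.3},{"tx":0,"ty":0,"tz":0,"rx":0,"ry":0,"rz":8.3},{"tx":0,"ty":0,"tz":0,"rx":0,"ry":0,"rz":0},{"tx":0,"ty":0,"tz":0,"rx":0,"ry":0,"rz":0}]' 0.04 30
python3 - <<'E'
from h import *; from rig import status
s=status.sense(); print(delta(s,[.4416,.1572,.024]),s["eef_pos"])
E
python3 look.py w11 wrist
```

```text
clock: 10.9
eef_pos: [0.4418, 0.1564, 0.1219]
eef_rot: [0.0, -0.624, 0.781, -0.0]
contact_force: [0.1, -0.7, -0.3]
grip_width: 0.0403
[-0.00072747  0.0004141   0.09786939] [0.44179536 0.15639807 0.12186949]
tcp clamp [-0.1522  0.2158  0.1219] yaw -12.78 grip 0.04025871267773648 F [ 0.1 -0.7 -0.3] clk 10.9
```

View pics/w11.png

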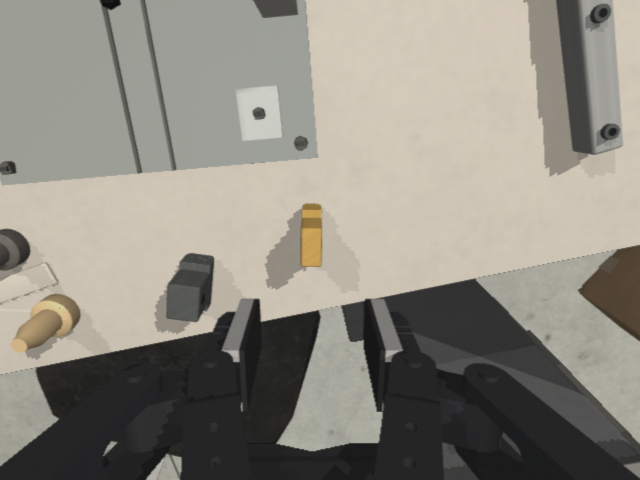

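Brass piece at (311,238) is upright, centred between the fingers and aligned with them. I'll descend and grip.

```bash
python3 -m creep '[{"tx":-0.0005,"ty":0,"tz":0.03,"rx":0,"ry":0,"rz":0},{"tx":0,"ty":0,"tz":0.03,"rx":0,"ry":0,"rz":0},{"tx":0,"ty":0,"tz":0.025,"rx":0,"ry":0,"rz":0},{"tx":0,"ty":0,"tz":0.013,"rx":0,"ry":0,"rz":0},{"tx":0,"ty":0,"tz":0,"rx":0,"ry":0,"rz":0},{"tx":0,"ty":0,"tz":0,"rx":0,"ry":0,"rz":0}]'
python3 look.py w12 wrist
```

```text
clock: 11.55
eef_pos: [0.4423, 0.1578, 0.0247]
eef_rot: [0.001, -0.624, 0.782, -0.0]
contact_force: [0.1, -0.1, 0.3]
grip_width: 0.0399
tcp clamp [-0.1516  0.2172  0.0247] yaw -12.82 grip 0.03992802094163646 F [ 0.1 -0.1  0.3] clk 11.55
```

View pics/w12.png

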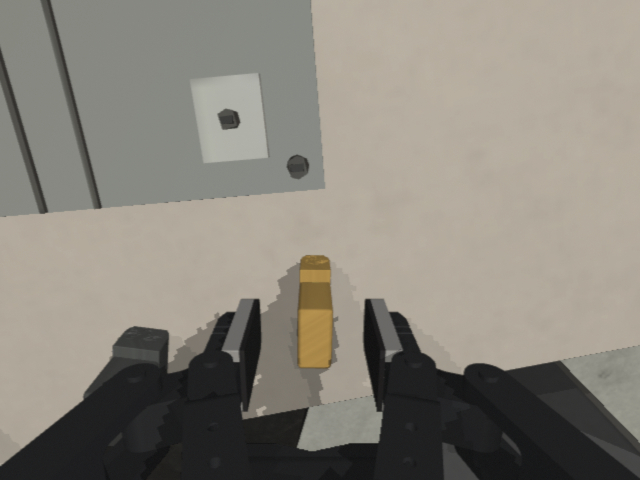

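```bash
python3 -m creep '[{"tx":0,"ty":0,"tz":0,"rx":0,"ry":0,"rz":0},{"tx":0,"ty":0,"tz":0,"rx":0,"ry":0,"rz":0},{"tx":0,"ty":0,"tz":0,"rx":0,"ry":0,"rz":0},{"tx":0,"ty":0,"tz":0,"rx":0,"ry":0,"rz":0},{"tx":0,"ty":0,"tz":0,"rx":0,"ry":0,"rz":0}]' 0 35
python3 look.py w13 wrist
python3 -m creep '[{"tx":0,"ty":0,"tz":-0.015,"rx":0,"ry":0,"rz":0},{"tx":0,"ty":0,"tz":-0.03,"rx":0,"ry":0,"rz":0},{"tx":0,"ty":0,"tz":-0.03,"rx":0,"ry":0,"rz":0},{"tx":0,"ty":0,"tz":-0.015,"rx":0,"ry":0,"rz":0},{"tx":0,"ty":0,"tz":0,"rx":0,"ry":0,"rz":0},{"tx":0,"ty":0,"tz":0,"rx":0,"ry":0,"rz":0}]'
python3 look.py w14 wrist
```

```text
clock: 12.1
eef_pos: [0.4425, 0.158, 0.0251]
eef_rot: [0.001, -0.624, 0.782, -0.001]
contact_force: [-1.5, -1.0, 6.9]
grip_width: 0.0116
tcp clamp [-0.1514  0.2174  0.0251] yaw -12.84 grip 0.011579850937346073 F [-1.5 -1.   6.9] clk 12.1
clock: 12.75
eef_pos: [0.441, 0.1578, 0.1131]
eef_rot: [-0.0, -0.624, 0.782, 0.0]
contact_force: [-0.0, -0.7, -1.1]
grip_width: 0.0116
tcp clamp [-0.1529  0.2172  0.1131] yaw -12.83 grip 0.011589062026255096 F [-0.  -0.7 -1.1] clk 12.75
```

View pics/w14.png

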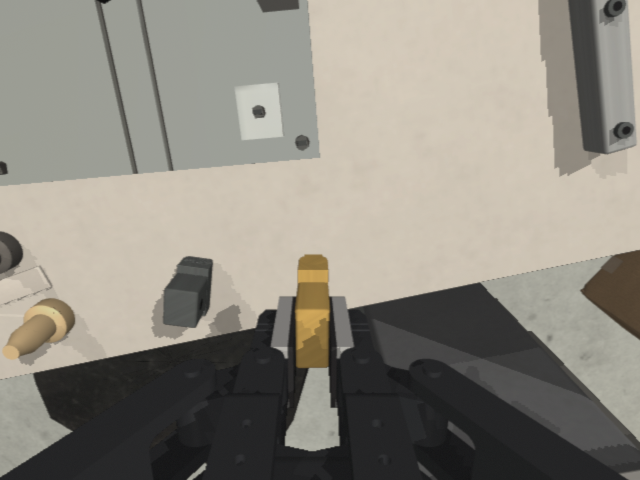

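Run:
```python
from h import *
crop("w14.npz",260,235,370,385,4,"pics/w14c.png")
```

```text
(no output)
```

View pics/w14c.png

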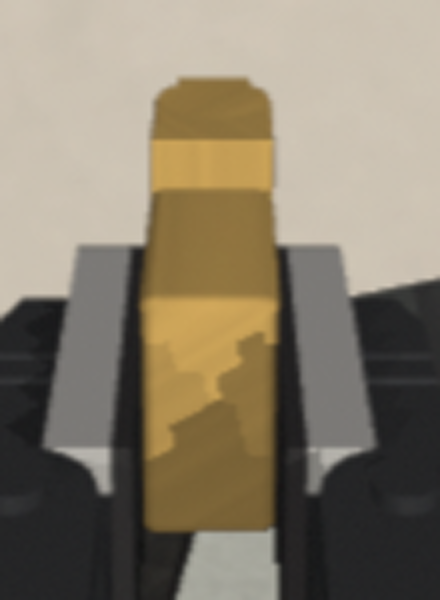

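Run:
```python
from h import *; from rig import status
z=load("w14.npz"); s=status.sense()
P=np.array([ray(z,u/4+260,v/4+235,s["eef_pos"][2]+.0169) for u,v in [(142,297),(277,297),(273,528),(147,528)]])
L=np.array([toolR(s).inv().apply(p-s["eef_pos"]) for p in P]); print(L.round(4),L.mean(0))
Q=np.array([toolR(s).inv().apply(ray(z,u/4+260,v/4+235,s["eef_pos"][2]-.0071)-s["eef_pos"]) for u,v in [(150,138),(274,138)]]);print(Q)
t=cl(-.025,-.0205,.0261); print("world target",t)
# rotate to clamp yaw then target
print(delta(s,[.5,.0,.113]), s["eef_pos"])
```

```text
[[-0.0067 -0.0112 -0.0169]
 [ 0.005  -0.0111 -0.0169]
 [ 0.005   0.0124 -0.0169]
 [-0.0066  0.0124 -0.0169]] [-0.00081191  0.00063965 -0.01689937]
[[-0.00674321 -0.01617684  0.00705909]
 [ 0.00566023 -0.01615876  0.00707002]]
world target [ 0.58455858 -0.07080158  0.0261    ]
[ 0.14049279 -0.0930798  -0.00076176] [0.44046679 0.15766414 0.11231633]
```

```bash
python3 -m creep '[{"tx":0.02,"ty":-0.009,"tz":0,"rx":0,"ry":0,"rz":0},{"tx":0.03,"ty":-0.02,"tz":0,"rx":0,"ry":0,"rz":0},{"tx":0.03,"ty":-0.022,"tz":0,"rx":0,"ry":0,"rz":0},{"tx":0.03,"ty":-0.022,"tz":0,"rx":0,"ry":0,"rz":0},{"tx":0.03,"ty":-0.02,"tz":0,"rx":0,"ry":0,"rz":0},{"tx":0,"ty":0,"tz":0,"rx":0,"ry":0,"rz":-8.3},{"tx":0,"ty":0,"tz":0,"rx":0,"ry":0,"rz":-8.4},{"tx":0,"ty":0,"tz":0,"rx":0,"ry":0,"rz":0},{"tx":0,"ty":0,"tz":0,"rx":0,"ry":0,"rz":0}]'
python3 look.py a
python3 - <<'E'
from h import *; from rig import status
s=status.sense(); print(delta(s,cl(-.025,-.0225,.08)))
E
```

```text
clock: 13.7
eef_pos: [0.5001, 0.0008, 0.1123]
eef_rot: [0.001, 0.729, -0.684, -0.001]
contact_force: [-0.4, -0.3, -1.7]
grip_width: 0.0114
tcp clamp [-0.1045  0.0567  0.1123] yaw 3.69 grip 0.011433502736397863 F [-0.4 -0.3 -1.7] clk 13.7
[ 0.07894663 -0.07978797  0.0320289 ]
```

```bash
python3 -m creep '[{"tx":0.02,"ty":-0.02,"tz":0,"rx":0,"ry":0,"rz":-0.15},{"tx":0.02,"ty":-0.02,"tz":0,"rx":0,"ry":0,"rz":0},{"tx":0.02,"ty":-0.02,"tz":0.01,"rx":0,"ry":0,"rz":0},{"tx":0.019,"ty":-0.02,"tz":0.015,"rx":0,"ry":0,"rz":0},{"tx":0,"ty":0,"tz":0.007,"rx":0,"ry":0,"rz":0},{"tx":0,"ty":0,"tz":0,"rx":0,"ry":0,"rz":0},{"tx":0,"ty":0,"tz":0,"rx":0,"ry":0,"rz":0}]'
python3 look.py w15 wrist
python3 - <<'E'
from h import *; from rig import status
s=status.sense(); print(delta(s,cl(-.025,-.0225,.055)))
E
```

```text
clock: 14.4
eef_pos: [0.5854, -0.0718, 0.0813]
eef_rot: [0.0, 0.731, -0.682, -0.001]
contact_force: [0.3, 0.1, 0.4]
grip_width: 0.0113
tcp clamp [-0.0242 -0.0215  0.0813] yaw 3.99 grip 0.011259270917108955 F [0.3 0.1 0.4] clk 14.4
[0.00089085 0.00116361 0.02692917]
```

View pics/w15.png

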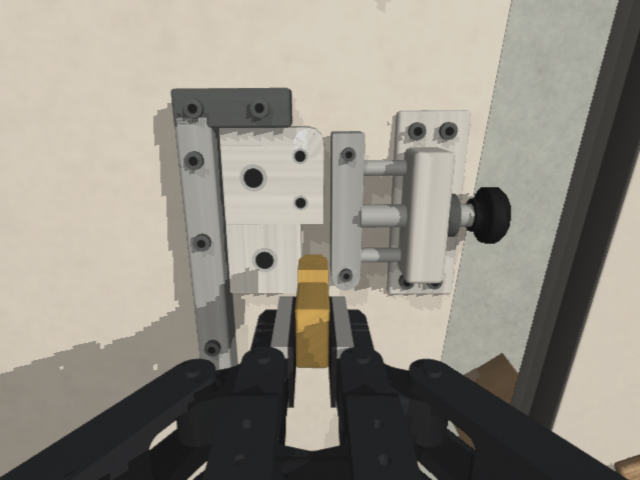

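Run:
```python
from h import *
crop("w15.npz",165,80,365,300,2.7,"pics/w15c.png")
z=load("w15.npz")
for n,u,v,h in [("wr",322,224,.016),("nr",300,224,.016),("br",298,292,.016),("wtl",219,130,.016),("bl",232,294,.016),("jawtop",332,134,.02),("jawbot",331,270,.02),("stopc",291,127,.022),("fence",218,120,.022),("fence2",233,350,.022)]:
    print(n,tocl(ray(z,u,v,h)).round(4))
```

```text
wr [-0.0061 -0.0259  0.016 ]
nr [-0.0061 -0.0142  0.016 ]
br [-0.0459 -0.0127  0.016 ]
wtl [0.0423 0.0256 0.016 ]
bl [-0.0472  0.0244  0.016 ]
jawtop [ 0.0407 -0.0302  0.02  ]
jawbot [-0.0308 -0.0309  0.02  ]
stopc [ 0.0441 -0.0104  0.022 ]
fence [0.0473 0.0244 0.022 ]
fence2 [-0.0797  0.0247  0.022 ]
```

View pics/w15c.png

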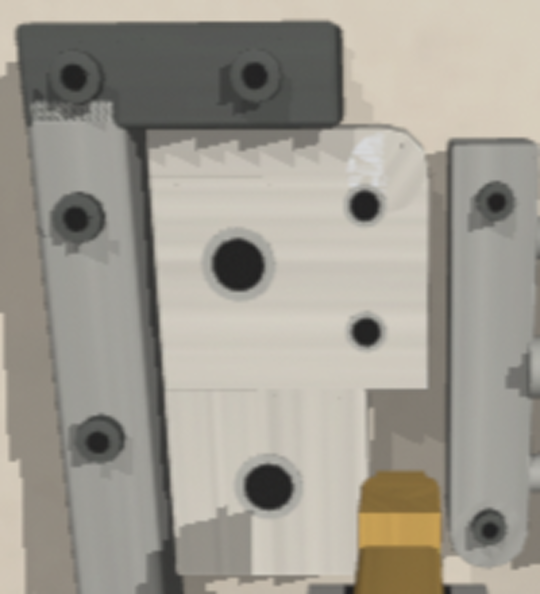

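```bash
python3 -m creep '[{"tx":0.0013,"ty":0,"tz":0.015,"rx":0,"ry":0,"rz":0.1},{"tx":0,"ty":0,"tz":0.015,"rx":0,"ry":0,"rz":0},{"tx":0,"ty":0,"tz":0,"rx":0,"ry":0,"rz":0},{"tx":0,"ty":0,"tz":0,"rx":0,"ry":0,"rz":0}]'
python3 look.py w16 wrist
python3 - <<'E'
from h import *; from rig import status
s=status.sense(); print(delta(s,cl(-.0245,-.0227,.026)))
crop("w16.npz",165,80,365,390,1.9,"pics/w16c.png")
E
```

```text
clock: 14.85
eef_pos: [0.5854, -0.0736, 0.0505]
eef_rot: [0.001, 0.731, -0.683, -0.001]
contact_force: [0.9, -0.1, -0.9]
grip_width: 0.0117
tcp clamp [-0.0243 -0.0233  0.0505] yaw 3.91 grip 0.011669180651900531 F [ 0.9 -0.1 -0.9] clk 14.85
[-0.00084964  0.00084449  0.02541207]
```

View pics/w16c.png

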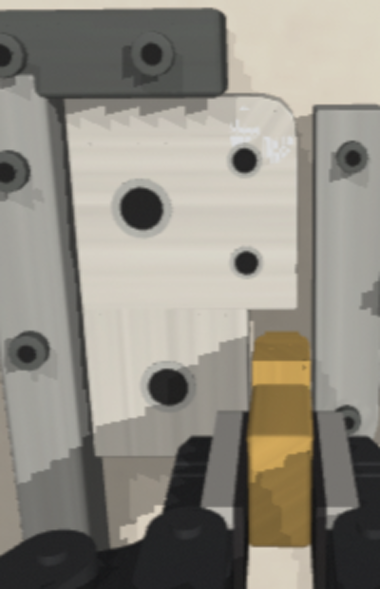

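```bash
python3 -m creep '[{"tx":-0.0005,"ty":0.0003,"tz":0.008,"rx":0,"ry":0,"rz":0},{"tx":0,"ty":0,"tz":0.006,"rx":0,"ry":0,"rz":0},{"tx":0,"ty":0,"tz":0.004,"rx":0,"ry":0,"rz":0},{"tx":0,"ty":0,"tz":0,"rx":0,"ry":0,"rz":0}]'
python3 look.py a
python3 -m creep '[{"tx":0,"ty":0,"tz":0.003,"rx":0,"ry":0,"rz":0},{"tx":0,"ty":0,"tz":0.002,"rx":0,"ry":0,"rz":0},{"tx":0,"ty":0,"tz":0.002,"rx":0,"ry":0,"rz":0},{"tx":0,"ty":0,"tz":0,"rx":0,"ry":0,"rz":0}]'
python3 look.py w17 wrist
```

```text
clock: 15.3
eef_pos: [0.5853, -0.0733, 0.0327]
eef_rot: [0.0, 0.731, -0.683, -0.001]
contact_force: [-0.1, -0.3, -1.6]
grip_width: 0.0116
tcp clamp [-0.0244 -0.023   0.0327] yaw 3.91 grip 0.011605282266915614 F [-0.1 -0.3 -1.6] clk 15.3
clock: 15.7
eef_pos: [0.5859, -0.0734, 0.0265]
eef_rot: [0.0, 0.731, -0.683, -0.0]
contact_force: [0.3, -0.8, -1.7]
grip_width: 0.0113
tcp clamp [-0.0239 -0.0231  0.0265] yaw 3.91 grip 0.011279899940155097 F [ 0.3 -0.8 -1.7] clk 15.7
```

View pics/w17.png

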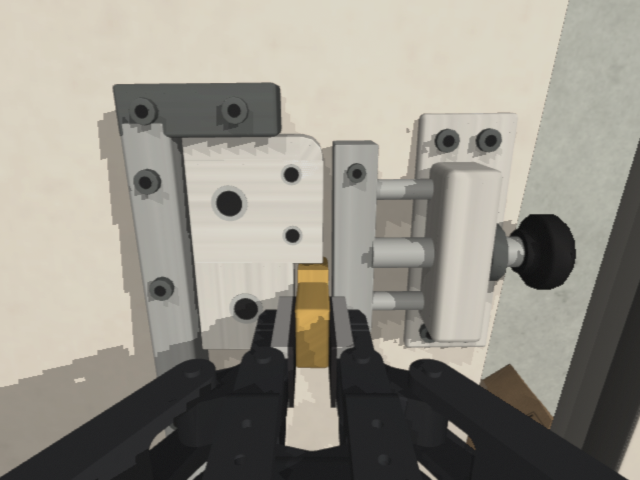

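```bash
python3 -m creep '[{"tx":0,"ty":0.0005,"tz":0.001,"rx":0,"ry":0,"rz":0},{"tx":0,"ty":0,"tz":0.0005,"rx":0,"ry":0,"rz":0},{"tx":0,"ty":0,"tz":0,"rx":0,"ry":0,"rz":0},{"tx":0,"ty":0,"tz":0,"rx":0,"ry":0,"rz":0}]'
python3 look.py a
python3 -m creep '[{"tx":0,"ty":0,"tz":0,"rx":0,"ry":0,"rz":0},{"tx":0,"ty":0,"tz":0,"rx":0,"ry":0,"rz":0},{"tx":0,"ty":0,"tz":0,"rx":0,"ry":0,"rz":0},{"tx":0,"ty":0,"tz":0,"rx":0,"ry":0,"rz":0}]' 0.03
python3 look.py w18 wrist
```

```text
clock: 16.15
eef_pos: [0.5856, -0.0735, 0.0254]
eef_rot: [-0.0, 0.731, -0.683, 0.0]
contact_force: [1.7, 0.4, -1.5]
grip_width: 0.0113
tcp clamp [-0.0241 -0.0232  0.0254] yaw 3.91 grip 0.011341510429238184 F [ 1.7  0.4 -1.5] clk 16.15
clock: 16.55
eef_pos: [0.5857, -0.0735, 0.0254]
eef_rot: [-0.0, 0.731, -0.683, 0.0]
contact_force: [-0.5, 0.3, 0.2]
grip_width: 0.0301
tcp clamp [-0.0241 -0.0232  0.0254] yaw 3.91 grip 0.03012217981344169 F [-0.5  0.3  0.2] clk 16.55
```

View pics/w18.png

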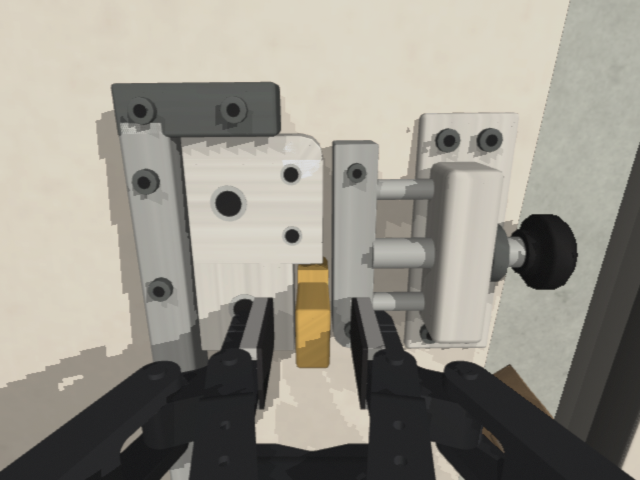

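```bash
python3 -m creep '[{"tx":0,"ty":0,"tz":-0.01,"rx":0,"ry":0,"rz":0},{"tx":0,"ty":0,"tz":-0.02,"rx":0,"ry":0,"rz":0},{"tx":0,"ty":0,"tz":-0.04,"rx":0,"ry":0,"rz":0},{"tx":0,"ty":0,"tz":-0.04,"rx":0,"ry":0,"rz":0},{"tx":0.02,"ty":0,"tz":-0.01,"rx":0,"ry":0,"rz":0},{"tx":0.04,"ty":0,"tz":0,"rx":0,"ry":0,"rz":0},{"tx":0.04,"ty":0,"tz":0,"rx":0,"ry":0,"rz":0},{"tx":0.03,"ty":0,"tz":0,"rx":0,"ry":0,"rz":0},{"tx":0,"ty":0,"tz":0,"rx":0,"ry":0,"rz":0},{"tx":0,"ty":0,"tz":0,"rx":0,"ry":0,"rz":0}]' 0.03
python3 look.py w19 wrist
```

```text
clock: 17.6
eef_pos: [0.5944, -0.2035, 0.1459]
eef_rot: [-0.0, 0.73, -0.683, 0.0]
contact_force: [-0.4, -0.3, -0.1]
grip_width: 0.0299
tcp clamp [-0.0241 -0.1536  0.1459] yaw 3.83 grip 0.029889045865701427 F [-0.4 -0.3 -0.1] clk 17.6
```

View pics/w19.png

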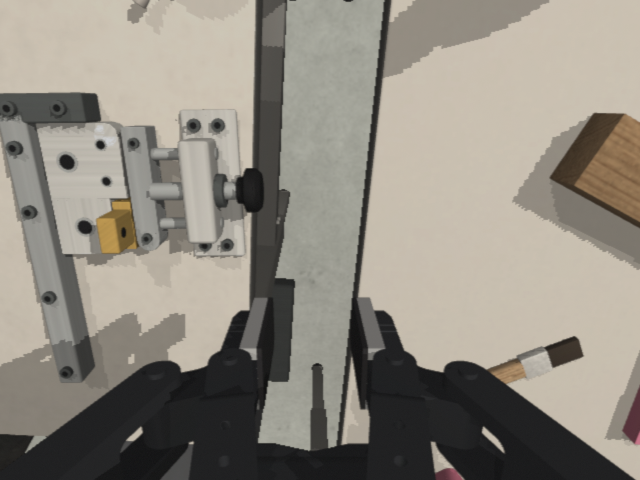

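```bash
python3 - <<'E'
from h import *; from rig import status
s=status.sense(); print(delta(s,cl(0,-.155,.009)))
E
python3 -m creep '[{"tx":0.001,"ty":-0.012,"tz":0,"rx":0,"ry":0,"rz":0},{"tx":0,"ty":-0.012,"tz":0,"rx":0,"ry":0,"rz":0},{"tx":0,"ty":0,"tz":0.03,"rx":0,"ry":0,"rz":0},{"tx":0,"ty":0,"tz":0.03,"rx":0,"ry":0,"rz":0},{"tx":0,"ty":0,"tz":0.03,"rx":0,"ry":0,"rz":0},{"tx":0,"ty":0,"tz":0,"rx":0,"ry":0,"rz":0},{"tx":0,"ty":0,"tz":0,"rx":0,"ry":0,"rz":0}]' 0 40
python3 look.py w20 wrist;python3 - <<'E'
from h import *; from rig import status
s=status.sense(); print(delta(s,cl(0,-.155,.009)))
E
```

```text
[ 0.00228287 -0.02403292  0.13662896]
clock: 18.35
eef_pos: [0.6189, -0.2017, 0.0551]
eef_rot: [0.0, 0.731, -0.682, -0.001]
contact_force: [0.9, -0.1, 0.1]
grip_width: -0.0001
tcp clamp [ 0.0005 -0.1534  0.0551] yaw 3.97 grip -8.016832504775749e-05 F [ 0.9 -0.1  0.1] clk 18.35
[0.00081134 0.00145035 0.04775768]
```

View pics/w20.png

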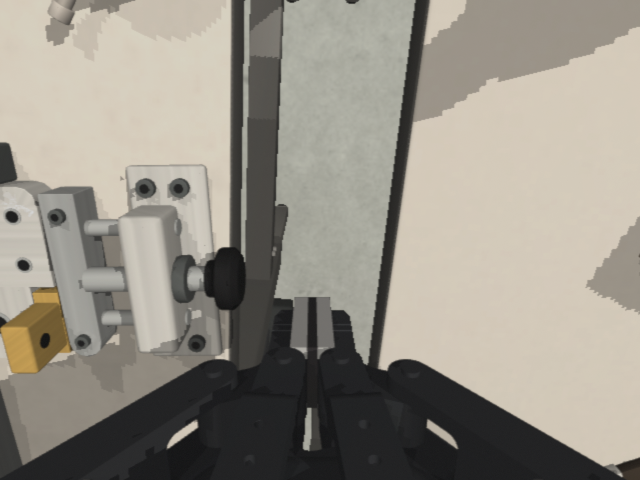

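```bash
python3 -m creep '[{"tx":0,"ty":0.001,"tz":0.02,"rx":0,"ry":0,"rz":0},{"tx":0,"ty":0,"tz":0.015,"rx":0,"ry":0,"rz":0},{"tx":0,"ty":0,"tz":0.01,"rx":0,"ry":0,"rz":0},{"tx":0,"ty":0,"tz":0,"rx":0,"ry":0,"rz":0},{"tx":-0.006,"ty":0,"tz":0,"rx":0,"ry":0,"rz":0},{"tx":-0.004,"ty":0,"tz":0,"rx":0,"ry":0,"rz":0},{"tx":0,"ty":0,"tz":0,"rx":0,"ry":0,"rz":0}]'
python3 look.py w21 wrist
```

```text
clock: 19.1
eef_pos: [0.6173, -0.1921, 0.0112]
eef_rot: [-0.0, 0.731, -0.682, 0.001]
contact_force: [-0.3, -0.3, 0.3]
grip_width: -0.0002
tcp clamp [-0.0005 -0.1437  0.0112] yaw 3.95 grip -0.0002123594659038062 F [-0.3 -0.3  0.3] clk 19.1
```

View pics/w21.png

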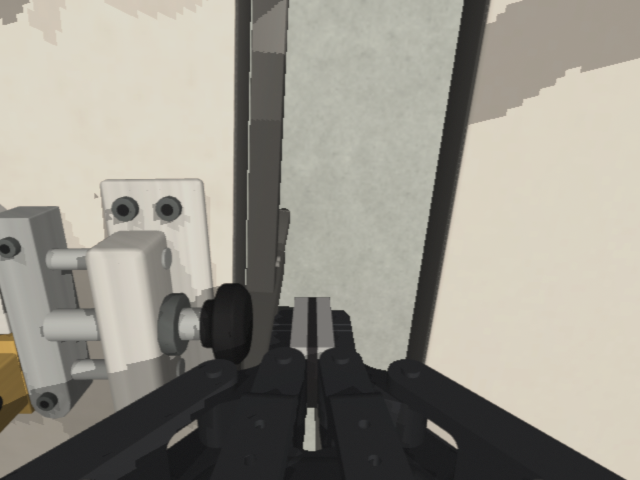

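```bash
python3 -m creep '[{"tx":-0.003,"ty":0,"tz":0,"rx":0,"ry":0,"rz":0},{"tx":-0.003,"ty":0,"tz":0,"rx":0,"ry":0,"rz":0},{"tx":-0.002,"ty":0,"tz":0,"rx":0,"ry":0,"rz":0},{"tx":0,"ty":0,"tz":0,"rx":0,"ry":0,"rz":0}]'
python3 look.py a
python3 -m creep '[{"tx":-0.002,"ty":0,"tz":0,"rx":0,"ry":0,"rz":0},{"tx":-0.002,"ty":0,"tz":0,"rx":0,"ry":0,"rz":0},{"tx":0,"ty":0,"tz":0,"rx":0,"ry":0,"rz":0}]'
python3 look.py w22 wrist
```

```text
clock: 19.55
eef_pos: [0.6162, -0.1843, 0.0103]
eef_rot: [-0.0, 0.731, -0.682, -0.0]
contact_force: [-0.2, 0.2, 0.6]
grip_width: 0.0001
tcp clamp [-0.0011 -0.1359  0.0103] yaw 3.92 grip 0.0001040805977128459 F [-0.2  0.2  0.6] clk 19.55
clock: 19.85
eef_pos: [0.616, -0.1809, 0.0103]
eef_rot: [0.0, 0.731, -0.683, 0.0]
contact_force: [-0.0, -1.6, -0.2]
grip_width: 0.0003
tcp clamp [-0.0011 -0.1325  0.0103] yaw 3.91 grip 0.0002780912234778611 F [-0.  -1.6 -0.2] clk 19.85
```

View pics/w22.png

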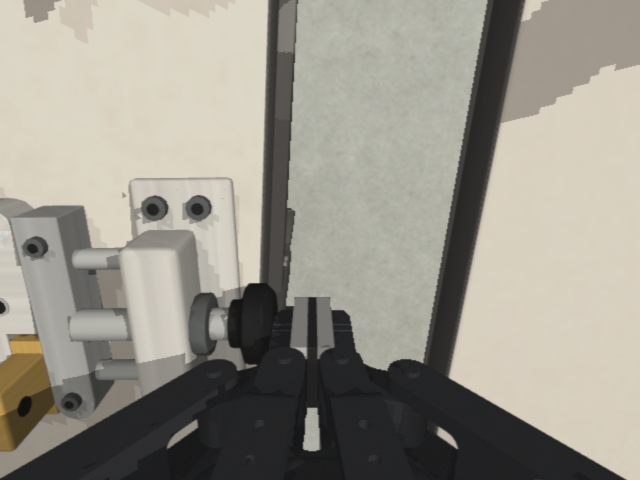

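```bash
python3 -m creep '[{"tx":-0.002,"ty":0,"tz":0,"rx":0,"ry":0,"rz":0},{"tx":-0.001,"ty":0,"tz":0,"rx":0,"ry":0,"rz":0},{"tx":0,"ty":0,"tz":0,"rx":0,"ry":0,"rz":0}]'
python3 look.py a
python3 -m creep '[{"tx":-0.001,"ty":0,"tz":0,"rx":0,"ry":0,"rz":0},{"tx":-0.001,"ty":0,"tz":0,"rx":0,"ry":0,"rz":0},{"tx":0,"ty":0,"tz":0,"rx":0,"ry":0,"rz":0}]'
python3 look.py a
python3 -m creep '[{"tx":-0.001,"ty":0,"tz":0,"rx":0,"ry":0,"rz":0},{"tx":0,"ty":0,"tz":0,"rx":0,"ry":0,"rz":0}]'
python3 look.py w23 wrist
```

```text
clock: 20.2
eef_pos: [0.6158, -0.1781, 0.0104]
eef_rot: [0.0, 0.731, -0.683, 0.0]
contact_force: [0.8, -4.7, -1.5]
grip_width: 0.0004
tcp clamp [-0.0011 -0.1297  0.0104] yaw 3.91 grip 0.00040666166402000137 F [ 0.8 -4.7 -1.5] clk 20.2
clock: 20.5
eef_pos: [0.6157, -0.1766, 0.0104]
eef_rot: [0.001, 0.731, -0.683, 0.001]
contact_force: [-0.1, -5.4, -1.1]
grip_width: 0.0002
tcp clamp [-0.0011 -0.1281  0.0104] yaw 3.91 grip 0.00022317474483157004 F [-0.1 -5.4 -1.1] clk 20.5
clock: 20.7
eef_pos: [0.6156, -0.1765, 0.0104]
eef_rot: [0.001, 0.731, -0.683, 0.001]
contact_force: [0.5, -9.2, -3.0]
grip_width: -0.0
tcp clamp [-0.0011 -0.128   0.0104] yaw 3.92 grip -2.1362739828572137e-05 F [ 0.5 -9.2 -3. ] clk 20.7
```

View pics/w23.png

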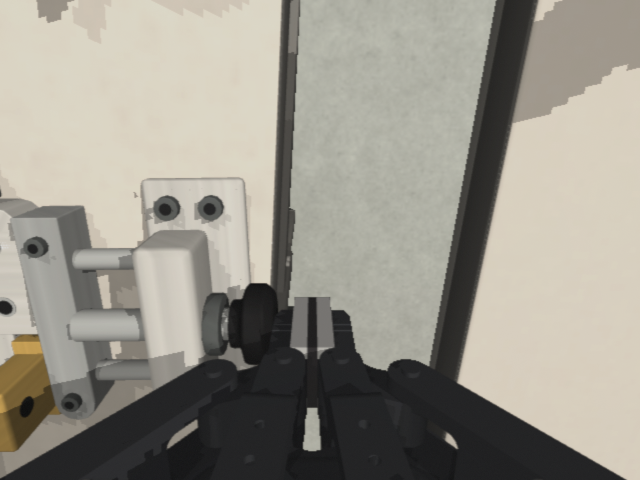

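```bash
python3 -m creep '[{"tx":-0.001,"ty":0,"tz":0,"rx":0,"ry":0,"rz":0},{"tx":-0.001,"ty":0,"tz":0,"rx":0,"ry":0,"rz":0},{"tx":0,"ty":0,"tz":0,"rx":0,"ry":0,"rz":0},{"tx":0,"ty":0,"tz":0,"rx":0,"ry":0,"rz":0},{"tx":0,"ty":0,"tz":0,"rx":0,"ry":0,"rz":0},{"tx":0,"ty":0,"tz":0,"rx":0,"ry":0,"rz":0}]'
python3 look.py t24 top;python3 look.py s24 side; python3 look.py w24 wrist
python3 - <<'E'
from h import *
crop("t24.npz",300,190,400,290,6,"pics/t24c.png")
crop("s24.npz",250,195,390,285,5.6,"pics/s24c.png")
E
```

```text
clock: 21.35
eef_pos: [0.6157, -0.1763, 0.0105]
eef_rot: [0.002, 0.731, -0.683, 0.003]
contact_force: [0.9, -14.3, -4.0]
grip_width: 0.0
tcp clamp [-0.001  -0.1279  0.0105] yaw 3.91 grip 4.706792399885444e-05 F [  0.9 -14.3  -4. ] clk 21.35
tcp clamp [-0.0011 -0.1279  0.0105] yaw 3.91 grip 2.8576638700799184e-05 F [  0.5 -14.1  -4.4] clk 21.4
tcp clamp [-0.001  -0.1279  0.0105] yaw 3.91 grip 0.00028113001430442737 F [  0.5 -14.1  -4.4] clk 21.45
```

View pics/t24c.png

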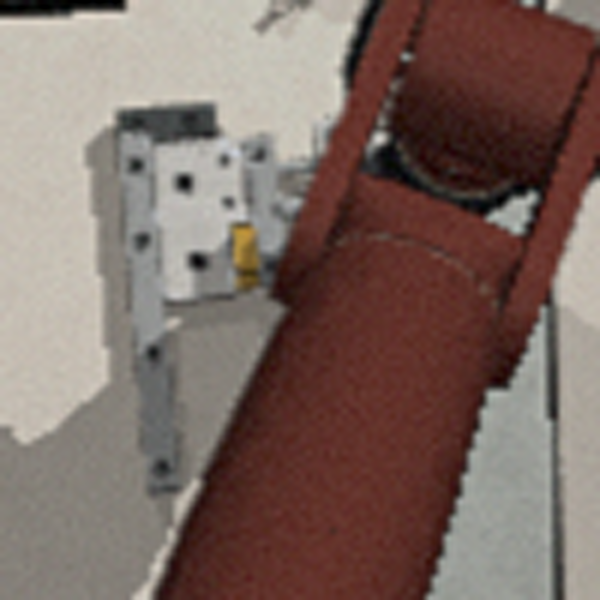

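View pics/s24c.png

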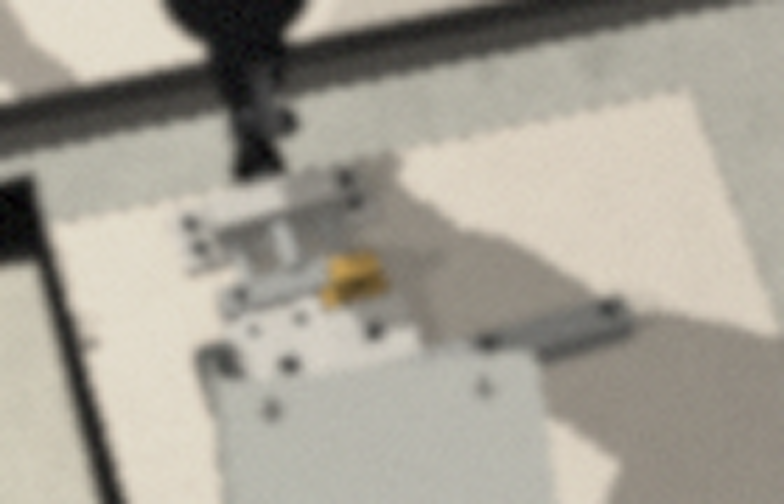

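View pics/w24.png

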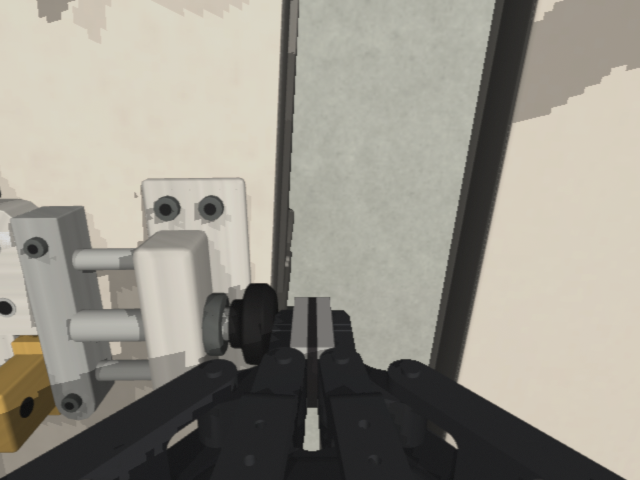

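Run:
```python
from h import *
z=load("t24.npz")
for n,u,v,h in [("p_tl",153,143,.016),("p_bl",167,301,.016),("p_tr",238,140,.016),("p_br",236,290,.016),("fence_top",147,145,.022),("fence_bot",177,490,.022),("stop",214,138,.022),("brass_tl",233,226,.042),("tr",256,224,.042),("tab_br",257,270,.042),("foot_br",257,286,.018),("jaw_l",245,140,.02)]:
    print(n,tocl(ray(z,u/6+300,v/6+190,h)).round(4))
hsv=cv2.cvtColor(z["p"],cv2.COLOR_RGB2HSV)[190:290,300:400]
m=((hsv[...,0]>10)&(hsv[...,0]<30)&(hsv[...,1]>120)); v,u=np.nonzero(m); P=np.array([dep(z,a+300,b+190) for a,b in zip(u,v)]); Q=np.array([tocl(p) for p in P])
t=Q[Q[:,2]>.038]; print(len(Q),len(t),"tab",t.mean(0),t.min(0),t.max(0),"all max z",Q[:,2].max())
```

```text
p_tl [0.0413 0.0225 0.016 ]
p_bl [-0.0481  0.0216  0.016 ]
p_tr [ 0.0395 -0.0247  0.016 ]
p_br [-0.0448 -0.0168  0.016 ]
fence_top [0.0391 0.0261 0.022 ]
fence_bot [-0.1534  0.0242  0.022 ]
stop [ 0.0403 -0.0112  0.022 ]
brass_tl [-0.0139 -0.0168  0.042 ]
tr [-0.0137 -0.0294  0.042 ]
tab_br [-0.0391 -0.0279  0.042 ]
foot_br [-0.0438 -0.0285  0.018 ]
jaw_l [ 0.0384 -0.0284  0.02  ]
50 36 tab [-0.03484775 -0.05261098  0.14974314] [-0.14537723 -0.15204712  0.03941094] [-0.01572428 -0.00718329  0.42418468] all max z 0.42418468417413907
```

Run:
```python
from h import *
for f,pts in (("w21.npz",[(0,208),(63,207),(100,241),(165,232)]),("w24.npz",[(15,217),(83,207),(141,242),(208,232)])):
    z=load(f)
    a=[tocl(ray(z,u,v,h)).round(4) for (u,v),h in zip(pts,(.02,.02,.031,.031))]; print(f,a, "jaw-guide",a[1][1]-a[3][1])
crop("w24.npz",0,180,230,460,2.1,"pics/w24c.png")
crop("w21.npz",0,180,230,460,2.1,"pics/w21c.png")
```

```text
w21.npz [array([ 0.0447, -0.037 ,  0.02  ]), array([ 0.0451, -0.0584,  0.02  ]), array([ 0.0366, -0.075 ,  0.031 ]), array([ 0.0396, -0.096 ,  0.031 ])] jaw-guide 0.0376
w24.npz [array([ 0.0415, -0.0265,  0.02  ]), array([ 0.0449, -0.05  ,  0.02  ]), array([ 0.0361, -0.0725,  0.031 ]), array([ 0.0394, -0.094 ,  0.031 ])] jaw-guide 0.044
```

View pics/w24c.png

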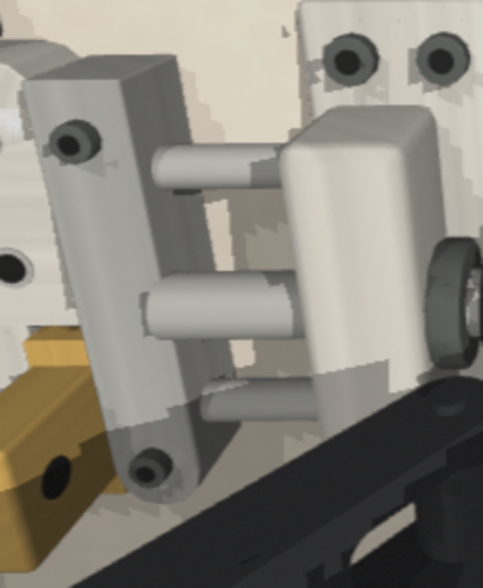

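```bash
python3 -c "
from rig import status,ctrl
s=status.sense(); print(s['contact_force'],s['clock']); print(ctrl.sign_off())"
```

```text
[  0.73256853 -14.3734176   -4.05728973] 21.5
the job is handed in; nothing more can be done
None
```

I handed the job in at 21.5 s with the arm still pushing the knob in at about 14 N. I have no verdict, so this rests on my own checks.

**What I did:** I pushed the aluminium plate flush against the fence, then slid it along to the end stop until the push force rose to 10 N. I gripped the brass packing by its tab and stood it in the step's gap. Then I closed the fingers and pushed the knob until the jaw stopped.

**What the last checks showed:**
- **Plate:** the final top view shows it touching the stop and along the fence. Absolute positions in that view read about 2 to 5 mm off, so I judged it relative to the fence and stop.
- **Packing:** it stands upright in the gap, about 23 mm to the narrow side of the plate's middle, which is inside the limits. Its sideways position read about 22 mm in that view, against 20.25 mm if it is seated against the plate.
- **Jaw:** it stopped where the thin packing should meet it, about 5.5 mm by the arm's travel. A rougher picture measurement gave 6.4 mm; both are within 4 to 7.5 mm. I could not measure the jaw-to-packing or fence forces directly.

**Two things to know:**
- I named the look-alikes only after I had already started moving the plate, not before the first reach as you asked. The plate was the right part.
- Once, while pushing the plate, the finger rested on top of it with about 10 N. I raised the tool and nothing came of it.

The arm did not touch the thick packing, punches, caliper, gauge or press fixture in any of the pictures I checked.

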